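# Tension three spoke nuts of a cart wheel by counted quarter turns

### The arm

A 6-joint arm with a two-finger parallel gripper is mounted at the origin on the work surface. World frame = base frame: x ahead of the robot, y to its left, z up, the work surface at z = 0. Lengths are in mm, angles in degrees, forces in N, time in s.
With the tool pointing down it reaches from about 300 to 850 mm from the base axis. Payload 4.2 kg.
Tool frame: the origin (TCP) lies midway between the tips of the shut fingers; the grasp point (between the pads) lies 19 mm behind it (env.tcp_to_grasp is the distance from the TCP to the grasp point, in mm); z points along the fingers, x is the direction in which the jaws open and shut, and the axes are right-handed (so a half turn about z gives the same grasp; the last joint's range is limited). The gripper opens to 91 mm and grips with 3 to 60 N. Pads are 32 mm wide; open, the fingers measure 118 mm over their backs; the gripper's body (76 mm by 178 mm) begins 60 mm behind the grasp point.
Start: joints at [-74.37, 18.312, 89.639, -0, 72.044, -1.146], TCP at [165.968, -550.543, 213.976] pointing down, gripper open.
Joint ranges: [-177.97, 177.97], [-48.28, 115.42], [12.27, 149.76], [-77.06, 257.06], [2.81, 150.46], [-146.56, 146.56]. Speed limits (degrees/s): [147.25, 147.25, 180, 180, 180, 180].

### API

Orientations are given as [roll, pitch, yaw] about the fixed x, y, z axes, in that order (R = Rz(yaw) Ry(pitch) Rx(roll)).
In Python, from workcell import env gives the robot as it stands.
- The arm moves only by the tool drive_tool, never from a script. Its argument "motion" is a list of rows, each a list of 2 entries, a list of its own where there are three numbers: the shift along the world's x, y, z in m, then the turn, a rotation vector about the world's x, y, z in rad. In form: [[[dx, dy, dz], [wx, wy, wz]], ...]. A call has exactly 10 rows; each row shifts and turns the commanded pose from where the row before left it; what a row does not reach is not made up. A row lasts 1/12 s, in which the tool goes at most 41.7 mm and 7.16 degrees, less where a joint would pass 70% of its speed; a pose out of reach is approached as far as the arm can. A call is refused whole if a number of a shift passes 0.0417 or a number of a turn 0.125, either way. A call with a gripper value outside its range is refused whole. "claw" is the opening, from 0 (shut) to 1 (fully open), set as the call begins (left out, the last holds). The fingers move at their own pace and stop on an object; "force" is the grip in N (left out, the last holds). Time passes only in rows, so rows that do not move let the fingers close, or fill a call up. It gives the time, the measured TCP pose, the force and the opening at its end, in the units of the state.
- env.state(): the state, without advancing time (a new reading comes with each control period).
- env.grab_frame(name): name is "side" or "top" or "wrist"; returns the picture (480x640x3 uint8, red, green, blue); there is no depth.
- env.camera_params(name): a dict with "fov_y" (degrees; the focal length in pixels is half the picture's height over the tangent of half this angle, whatever the lens; pixels are square), "cx", "cy" (the principal point, pixels), "pose" (4x4, takes a point from camera to world coordinates). Camera axes: x right, y down, z forward; pixel columns grow to the right and rows downward; lengths in mm; the calibration is good to about 2 mm. A picture is of the moment at which its call begins: read the wrist's pose just before it. camera_params takes no time and is no camera call; for the wrist camera it gives the pose at the moment of the call.
- env.job_done(): hands the job in, once; it reports no verdict.
The state is a dict: "time_s": time; "qpos": joint angles; "qvel": joint speeds; "effort": joint torques, N m; "ee_pos": TCP position; "ee_rot": TCP orientation; "force": force on the tool from outside, world axes, zero at the start; "torque": the same for the moment, N m; "gripper_width": finger opening in mm.
Only numpy, scipy, OpenCV 4.12 (cv2) and the standard library are available. Lean on these libraries where they do the work, as an engineer would, in place of code of your own. Each camera call takes 0.05 s, during which the arm holds its last target.

### The job

The small cart wheel in the blue stand has three coloured spoke nuts on top of its rim, each with some free play between its square head and the collar with the white pointer below it. Tighten them clockwise (seen from outside the rim) in the order red, yellow, blue: take up the play until the collar starts to follow, then turn the collar on by one quarter turn for red, two quarter turns for yellow and one quarter turn for blue, finishing each nut before starting the next. Let go at the end, and leave the wrench, jar and bracket lying where they are.

Things in the scene. Friction and masses are not known exactly. Their poses are not given: they have to be found in the camera images.
- red_nut (a point): centre of the red nut's square head (14 x 14 mm across flats, 24 mm long), leaning 18 to 42 degrees to the robot's left (+y). z axis: radially out of the wheel, the turning axis; x, y: square to the flats; turns with the head. It lies 30 mm outside the rim's face, a thin neck below the head. Clockwise seen from outside tightens; the head first runs light through 0.2 to 0.6 rad of free play.
- yellow_nut (a point): centre of the yellow nut's square head (14 x 14 mm across flats, 24 mm long), the middle one, within 12 degrees of upright. z axis: radially out of the wheel, the turning axis; x, y: square to the flats; turns with the head. It lies 30 mm outside the rim's face, a thin neck below the head. Clockwise seen from outside tightens; the head first runs light through 0.2 to 0.6 rad of free play.
- blue_nut (a point): centre of the blue nut's square head (14 x 14 mm across flats, 24 mm long), leaning 18 to 42 degrees to the robot's right (-y). z axis: radially out of the wheel, the turning axis; x, y: square to the flats; turns with the head. It lies 30 mm outside the rim's face, a thin neck below the head. Clockwise seen from outside tightens; the head first runs light through 0.2 to 0.6 rad of free play.
- red_collar (a joint): clockwise turn (rad, seen from outside) of the red nut's collar: dark disc 21 mm across, 1 to 5 mm above the rim, white pointer to 24 mm from the axis. Within 0.1 of 0 at the start, pointer along the axle away from the robot; a quarter turn is 1.57; no stop; stays where left. It turns with the head only once the play is used up; torque then rises from 0.02 to about 0.25 N m.
- yellow_collar (a joint): clockwise turn (rad, seen from outside) of the yellow nut's collar: dark disc 21 mm across, 1 to 5 mm above the rim, white pointer to 24 mm from the axis. Within 0.1 of 0 at the start, pointer along the axle away from the robot; a quarter turn is 1.57; no stop; stays where left. It turns with the head only once the play is used up; torque then rises from 0.02 to about 0.25 N m.
- blue_collar (a joint): clockwise turn (rad, seen from outside) of the blue nut's collar: dark disc 21 mm across, 1 to 5 mm above the rim, white pointer to 24 mm from the axis. Within 0.1 of 0 at the start, pointer along the axle away from the robot; a quarter turn is 1.57; no stop; stays where left. It turns with the head only once the play is used up; torque then rises from 0.02 to about 0.25 N m.
- stand: blue truing stand fixed to the bench, base 190 x 200 mm, two uprights 190 mm high. Origin: centre of its underside; x along the axle, away from the robot. The wheel stands upright in it, axle 165 mm up, green rim 230 mm across and 32 mm wide; nuts are 30 degrees apart (75 mm between heads). A stiff brake (6 N m) holds the wheel.
- wrench_mid (a point): a loose steel wrench 150 mm long lying on the bench to the right of the stand; its middle. Not to be moved
- paste_jar_mid (a point): a loose white jar with a black lid, 52 mm across and 65 mm high, on the bench to the left of the stand; its centre. Not to be moved
- bracket_mid (a point): a loose zinc angle bracket 70 x 30 x 45 mm on the bench to the left of the stand; about its middle, 10 mm up. Not to be moved

How it is judged (in metres and radians):
On the way, in this order (a step that is already met when the one before it is completed fails the run):
1. the red collar has been turned one quarter turn, yellow and blue not yet begun (value of joint red_collar between 1.271 and 1.871 rad and value of joint each of yellow_collar, blue_collar below 0.3 rad), for 0.2 s.
2. the yellow collar has been turned two quarter turns, red still at one, blue not yet begun (value of joint red_collar between 1.271 and 1.871 rad and value of joint yellow_collar between 2.842 and 3.442 rad and value of joint blue_collar below 0.3 rad), for 0.2 s.
3. the blue collar has been turned one quarter turn, red and yellow still as set (value of joint red_collar between 1.271 and 1.871 rad and value of joint yellow_collar between 2.842 and 3.442 rad and value of joint blue_collar between 1.271 and 1.871 rad), for 0.2 s.
At the end, for the whole second after the job is handed in: The collars stand at one (red), two (yellow) and one (blue) quarter turns clockwise from their zero, each within 0.3 rad (17 degrees), and are at rest (all of step 3 and velocity of joint red_collar between -0.1 and 0.1 rad/s and velocity of joint yellow_collar between -0.1 and 0.1 rad/s and velocity of joint blue_collar between -0.1 and 0.1 rad/s); the robot touches nothing.
It fails at once if the wrench, jar or bracket is moved by more than 25 mm (distance of any of wrench_mid, paste_jar_mid, bracket_mid from where it was at the start of the episode above 0.025 m).
It also fails if it takes over 72 s, if anything falls off the work surface, if the arm or the gripper's body presses on something with over 40 N, if the wrist force passes 120 N, or if a joint passes its speed limit or range.

## Working session

There is one attempt and no reset: what is moved stays moved. The work goes in short steps, Python scripts to look and compute and a tool call to move; the robot and the scene stay as the last step left them, time stands still between calls to the robot, and variables do not carry over. Pictures are saved under pics/ and viewed, and the job is handed in when it is done.

Besides the shell and the picture viewer there is one more tool, called as name(argument=value, ...) on one line, values as JSON. drive_tool: Moves the arm, as the interface text tells. Its arguments: {"type":"object","properties":{"motion":{"type":"array","items":{"type":"array"}},"claw":{"type":"number"},"force":{"type":"number"}},"required":["motion"]}

```bash
ls; mkdir -p pics
python3 - <<'E'
from workcell import env
import cv2,numpy as np
print(env.state())
for n in ["side","top","wrist"]:
    p=env.camera_params(n);print(n,p)
    cv2.imwrite(f"pics/a_{n}.png",env.grab_frame(n)[:,:,::-1])
E
```

```text
pics
{'time_s': 0.0, 'qpos': array([-7.43697630e+01,  1.83508873e+01,  8.97055845e+01,  1.41112715e-03,
        7.20429555e+01, -1.14681600e+00]), 'qvel': array([ 0.00857794, -0.04477212,  0.0198031 , -0.00176689, -0.05773592,
        0.05554708]), 'effort': array([ 8.98221006e-04, -4.12456620e+01, -2.31969059e+01,  7.28236581e-02,
        4.56775795e-02, -1.57011682e-04]), 'ee_pos': array([ 165.83902834, -550.04854482,  213.13339572]), 'ee_rot': array([-1.79996669e+02,  9.93806360e-02, -7.32233803e+01]), 'force': array([-0.43447278, -0.46604527, -0.01189286]), 'torque': array([ 0.06071772,  0.01155246, -0.00762357]), 'gripper_width': 91.38805754226956}
side {'fov_y': 45.93432177101566, 'cx': 321.8805692086445, 'cy': 243.32361245764196, 'pose': array([[-9.97328917e-01, -5.79331444e-02,  4.44835075e-02,
         4.94669866e+02],
       [-6.84901840e-02,  5.30133246e-01, -8.45143678e-01,
         1.00398890e+03],
       [ 2.53796445e-02, -8.45932912e-01, -5.32685068e-01,
         8.04120875e+02],
       [ 0.00000000e+00,  0.00000000e+00,  0.00000000e+00,
         1.00000000e+00]])}
top
[... 167 characters left out ...]
6e+02],
       [-9.99769143e-01,  8.72281276e-03, -1.96360425e-02,
         3.20434642e+01],
       [ 1.75338733e-02, -1.96995740e-01, -9.80247541e-01,
         1.11410875e+03],
       [ 0.00000000e+00,  0.00000000e+00,  0.00000000e+00,
         1.00000000e+00]])}
wrist {'fov_y': 65.30922467828032, 'cx': 319.2573271374542, 'cy': 242.42952934215702, 'pose': array([[ 2.87536550e-01, -9.26381554e-01, -2.43187063e-01,
         2.34301766e+02],
       [-9.57768965e-01, -2.78420219e-01, -7.18386443e-02,
        -5.29979286e+02],
       [-1.15820042e-03,  2.53573258e-01, -9.67315492e-01,
         3.85477765e+02],
       [ 0.00000000e+00,  0.00000000e+00,  0.00000000e+00,
         1.00000000e+00]])}
```

View pics/a_side.png

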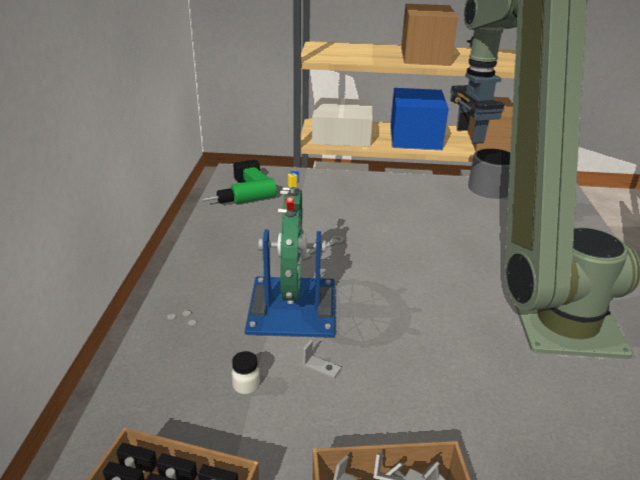

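View pics/a_top.png

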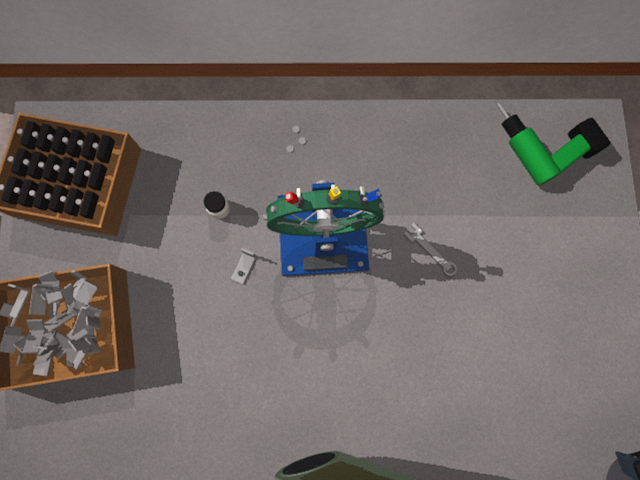

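View pics/a_wrist.png

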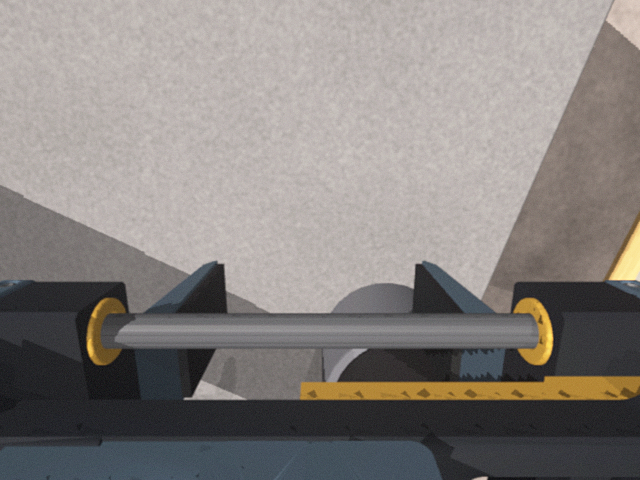

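Run:
```python
import cv2
a=cv2.imread("pics/a_top.png");s=cv2.imread("pics/a_side.png")
cv2.imwrite("pics/b1.png",cv2.resize(a[170:285,255:395],None,fx=5,fy=5,interpolation=cv2.INTER_CUBIC))
cv2.imwrite("pics/b2.png",cv2.resize(s[160:340,230:350],None,fx=3.3,fy=3.3,interpolation=cv2.INTER_CUBIC))
```

```text
(no output)
```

View pics/b1.png

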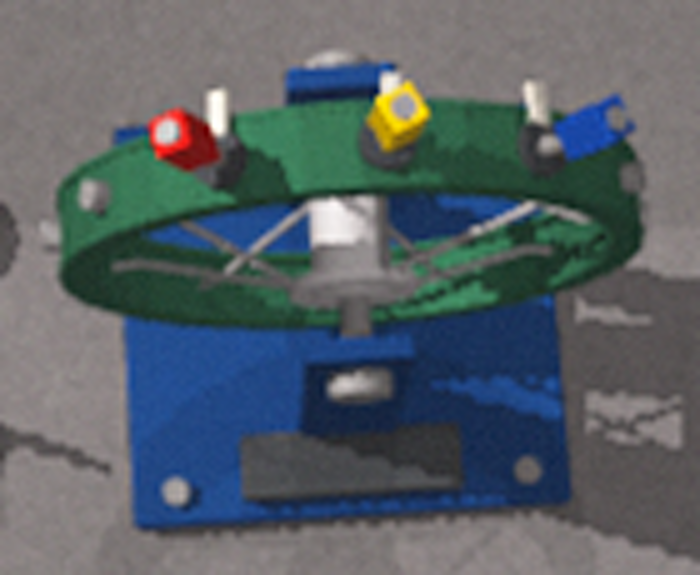

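View pics/b2.png

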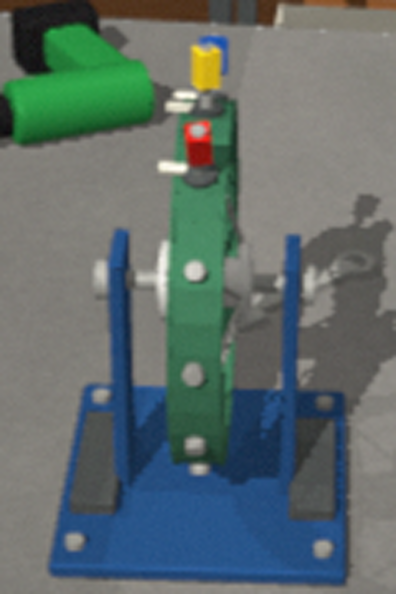

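```bash
cat > h.py <<'E'
from workcell import env
import numpy as np,cv2
from scipy.spatial.transform import Rotation as Ro
def ray(p,u,v):
    f=240/np.tan(np.radians(p["fov_y"]/2));d=np.array([(u-p["cx"])/f,(v-p["cy"])/f,1.])
    T=p["pose"];d=T[:3,:3]@d;return T[:3,3],d/np.linalg.norm(d)
def onz(p,u,v,z):
    o,d=ray(p,u,v);return o+d*(z-o[2])/d[2]
def tri(rs):
    A=0;b=0
    for o,d in rs:
        M=np.eye(3)-np.outer(d,d);A=A+M;b=b+M@o
    x=np.linalg.solve(A,b);return x,[np.linalg.norm(np.cross(x-o,d)) for o,d in rs]
def proj(p,X):
    f=240/np.tan(np.radians(p["fov_y"]/2));T=p["pose"];c=T[:3,:3].T@(np.asarray(X)-T[:3,3])
    return np.array([p["cx"]+f*c[0]/c[2],p["cy"]+f*c[1]/c[2]])
def masks(im):
    h=cv2.cvtColor(im,cv2.COLOR_RGB2HSV);H,S,V=[h[...,i].astype(int) for i in range(3)]
    return dict(red=((H<6)|(H>174))&(S>150)&(V>80),yellow=(H>20)&(H<34)&(S>150)&(V>80),blue=(H>108)&(H<125)&(S>150)&(V>60))
def Rst(): return Ro.from_euler('xyz',env.state()["ee_rot"],degrees=True)
E
python3 - <<'E'
from h import *
t=env.camera_params("top");s=env.camera_params("side")
T=cv2.imread("pics/a_top.png")[:,:,::-1].copy();S=cv2.imread("pics/a_side.png")[:,:,::-1].copy()
for k,(u,v) in dict(nl=(134,527),nr=(570,503)).items(): print('top',k,onz(t,255+u/5,170+v/5,4).round(1))
for k,(u,v) in dict(a=(50,572),b=(346,574),c=(85,385),d=(345,393)).items(): print('side',k,onz(s,230+u/3.3,160+v/3.3,8).round(1))
for n,im in (("top",T),("side",S)):
    m=masks(im)
    for k in m:
        nn,l,st,c=cv2.connectedComponentsWithStats(m[k].astype(np.uint8))
        for i in range(1,nn):
            if st[i][4]>12: print(n,k,st[i],c[i].round(1))
E
```

```text
top nl [511.5  97.4   4. ]
top nr [ 520.6 -101.8    4. ]
side a [697.  111.7   8. ]
side b [509.4  95.2   8. ]
side c [708.9 -91.9   8. ]
side d [ 519.9 -101.6    8. ]
top red [285 192  14  12  95] [291.9 198. ]
top yellow [329 186  12  14  88] [334.  193.6]
top blue [313 183  18   7  66] [320.8 185.9]
top blue [366 189  14  13  92] [372.2 195.7]
top blue [333 209  21   9  85] [341.4 213. ]
top blue [300 212  12   8  21] [305.3 214.4]
top blue [ 281  230   88   46 1423] [330.  251.1]
top blue [280 234   6  12  23] [281.9 239.4]
top blue [293 263   5   8  18] [294.9 266.8]
top blue [291 270   9   5  20] [296.2 273. ]
top blue [301 270  24   5  63] [312.  271.6]
side red [286 197   8  13  70] [289.9 204.2]
side yellow [288 174   9  13 102] [292.  180.4]
side blue [393  88  10  22  61] [396.3  95.2]
side blue [409  89  25  14  73] [423.3  93.2]
side blue [402  91   6  11  19] [404.6  96.1]
side blue [413  95   8   5  18] [416.4  96.6]
side blue [436  94  12  15  32] [441.4  99.5]
side blue [406  96   5   9  13] [408.2 100.8]
side blue [391 111   5  11  18] [392.6 115.4]
side blue [445 110   3  18  18] [445.9 118.5]
side blue [403 137  41  12  50] [426.5 146.3]
side blue [291 171   8   4  16] [295.1 172. ]
```

Run:
```python
from h import *
t=env.camera_params("top");s=env.camera_params("side")
px=dict(red=[(292.2,198.2),(289.9,203.5)],yellow=[(334.5,193.2),(292,180)],)
for k,(a,b) in px.items():
    X,e=tri([ray(t,*a),ray(s,*b)]);print(k,X.round(1),np.round(e,1))
C=np.array([609,3,165.]);yaw=np.radians(3.2)
ax=np.array([np.cos(yaw),np.sin(yaw),0]);ly=np.array([-np.sin(yaw),np.cos(yaw),0])
for k,uv in dict(red=px['red'][0],yellow=px['yellow'][0],blue=(373.5,194.5)).items():
    o,d=ray(t,*uv); l=((C-o)@ax)/(d@ax); P=o+l*d; r=P-C
    print(k,P.round(1),'radius',np.linalg.norm(r).round(1),'lean',np.degrees(np.arctan2(r@ly,r[2])).round(1))
```

```text
red [607.1  62.6 295.6] [0. 0.]
yellow [611.3 -10.2 309.4] [0. 0.]
red [605.7  62.4 300.2] radius 147.7 lean 23.8
yellow [609.7  -9.9 314.5] radius 150.1 lean -4.9
blue [613.6 -79.2 292.7] radius 152.0 lean -32.8
```

drive_tool(motion=[[[0.01,0.02,0.02],[0,0,0.1]],[[0.018,0.026,0.022],[0,0,0.12]],[[0.018,0.026,0.022],[0,0,0.12]],[[0.018,0.026,0.022],[0,0,0.12]],[[0.018,0.026,0.022],[0,0,0.12]],[[0.018,0.026,0.022],[0,0,0.12]],[[0.018,0.026,0.022],[0,0,0.12]],[[0.018,0.026,0.022],[0,0,0.12]],[[0.018,0.026,0.022],[0,0,0.12]],[[0.018,0.026,0.022],[0,0,0.12]]], claw=0.5, force=30)

```text
time_s: 0.98
ee_pos: [338.3, -294.9, 433.0]
ee_rot: [-180.0, -0.0, -5.3]
force: [0.4, -0.7, 0.3]
gripper_width: 45.3
```

```bash
cat >> h.py <<'E'
C=np.array([610,3,165.]);YAW=np.radians(3.2)
ax=np.array([np.cos(YAW),np.sin(YAW),0]);ly=np.array([-np.sin(YAW),np.cos(YAW),0])
LEAN=dict(red=24.6,yellow=-5.4,blue=-35.4)
def nrm(k): 
    a=np.radians(LEAN[k]);return np.sin(a)*ly+np.cos(a)*np.array([0,0,1.])
def target(k,r,alpha):
    "TCP at radius r, jaw axis = axle dir turned alpha deg clockwise seen from outside"
    n=nrm(k);z=-n;x=Ro.from_rotvec(z*np.radians(alpha)).apply(ax)
    return C+r*n, Ro.from_matrix(np.c_[x,np.cross(z,x),z])
def plan(k,r,alpha,N):
    P,R=target(k,r,alpha);s=env.state();d=P-s["ee_pos"];w=(R*Rst().inv()).as_rotvec()
    print("t",round(s["time_s"],2),"j",s["qpos"].round(1),"pos",s["ee_pos"].round(1),"w",s["gripper_width"].round(1),"F",s["force"].round(1),"T",s["torque"].round(2))
    print("tot",d.round(1),np.degrees(w).round(1),"per row m",(d/1000/N).round(4),(w/N).round(4))
E
python3 -c "
from h import *
plan('red',205,0,20)"
```

```text
Traceback (most recent call last):
  File "h.py", line 32, in plan
    print("t",round(s["time_s"],2),"j",s["qpos"].round(1),"pos",s["ee_pos"].round(1),"w",s["gripper_width"].round(1),"F",s["force"].round(1),"T",s["torque"].round(2))
                                                                                         ^^^^^^^^^^^^^^^^^^^^^^^^
AttributeError: 'float' object has no attribute 'round'
```

```bash
sed -i 's/s\["gripper_width"\].round(1)/round(s["gripper_width"],1)/' h.py
python3 -c "
from h import *
plan('red',205,0,20)"
```

```text
t 0.98 j [-42.6   3.2  78.2   0.   98.6 -37.3] pos [ 338.3 -294.9  433. ] w 45.3 F [ 0.4 -0.7  0.3] T [-0.06 -0.15  0.02]
tot [266.9 383.1 -81.6] [-24.6   0.5   8.4] per row m [ 0.0133  0.0192 -0.0041] [-0.0215  0.0004  0.0073]
```

drive_tool(motion=[[[0.018,0.026,0.0],[-0.02,0,0.007]],[[0.018,0.026,0.0],[-0.02,0,0.007]],[[0.018,0.026,0.0],[-0.02,0,0.007]],[[0.018,0.026,0.0],[-0.02,0,0.007]],[[0.018,0.026,0.0],[-0.02,0,0.007]],[[0.018,0.026,0.0],[-0.02,0,0.007]],[[0.018,0.026,0.0],[-0.02,0,0.007]],[[0.018,0.026,0.0],[-0.02,0,0.007]],[[0.018,0.026,0.0],[-0.02,0,0.007]],[[0.018,0.026,0.0],[-0.02,0,0.007]]])

```text
time_s: 1.82
ee_pos: [518.4, -34.9, 431.8]
ee_rot: [168.5, -0.7, -1.5]
force: [0.6, -0.6, -0.2]
gripper_width: 45.7
```

```bash
python3 -c "
from h import *
plan('red',205,0,10)"
```

```text
t 1.82 j [  2.3   9.8  71.6 -11.6  98.5   2.1] pos [518.4 -34.9 431.8] w 45.7 F [ 0.6 -0.6 -0.2] T [ 0.09 -0.11 -0.01]
tot [ 86.8 123.2 -80.4] [-13.1   0.5   4.6] per row m [ 0.0087  0.0123 -0.008 ] [-0.0229  0.0009  0.008 ]
```

drive_tool(motion=[[[0.012,0.018,-0.003],[-0.025,0.001,0.009]],[[0.012,0.018,-0.003],[-0.025,0.001,0.009]],[[0.012,0.018,-0.004],[-0.025,0.001,0.009]],[[0.012,0.016,-0.007],[-0.025,0.001,0.009]],[[0.012,0.016,-0.009],[-0.025,0.001,0.009]],[[0.012,0.014,-0.012],[-0.025,0.001,0.009]],[[0.01,0.012,-0.014],[-0.025,0.001,0.009]],[[0.005,0.011,-0.014],[-0.025,0.001,0.009]],[[0,0,-0.014],[-0.025,0.001,0.008]],[[0,0,0],[0,0,0]]])

```text
time_s: 2.65
ee_pos: [604.0, 87.9, 347.3]
ee_rot: [155.6, 0.5, 3.3]
force: [-0.7, -0.3, -0.9]
gripper_width: 45.8
```

```bash
python3 -c "
from h import *
plan('red',205,0,10)
p=env.camera_params('wrist');im=env.grab_frame('wrist');cv2.imwrite('pics/c1.png',im[:,:,::-1])
for k in LEAN: print(k,proj(p,C+145*nrm(k)).round(0),proj(p,C+157*nrm(k)).round(0))
m=masks(im)
for k in m:
    nn,l,st,c=cv2.connectedComponentsWithStats(m[k].astype(np.uint8))
    for i in range(1,nn):
        if st[i][4]>150: print(k,st[i],c[i].round(1))
"
```

```text
t 2.65 j [ 19.7  22.2  69.2 -23.3  95.8  15.4] pos [604.   87.9 347.3] w 45.8 F [-0.7 -0.3 -0.9] T [ 0.29 -0.06  0.06]
tot [1.2 0.3 4.1] [-0.2 -0.5 -0.1] per row m [0.0001 0.     0.0004] [-0.0003 -0.0009 -0.0002]
red [322. 261.] [322. 267.]
yellow [321. 347.] [321. 362.]
blue [321. 369.] [321. 383.]
red [311 246  26  34 490] [323.  260.3]
yellow [311 349  24  18 345] [322.9 355.9]
blue [313 366  18  15 211] [321.4 374.6]
```

View pics/c1.png

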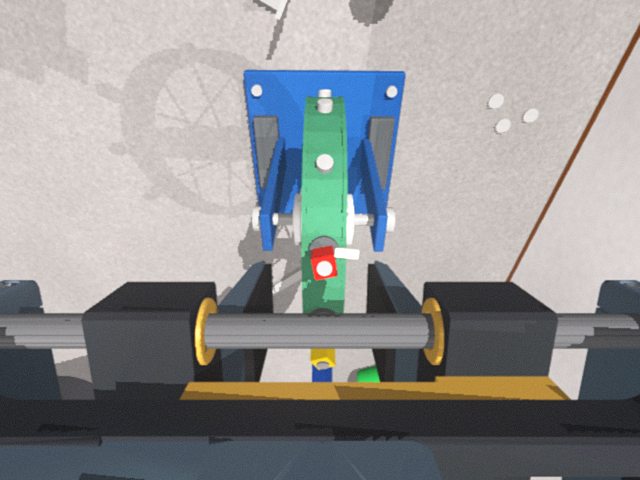

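Run:
```python
import cv2
a=cv2.imread("pics/c1.png")
cv2.imwrite("pics/c1z.png",cv2.resize(a[225:300,285:375],None,fx=8,fy=8,interpolation=cv2.INTER_CUBIC))
```

```text
(no output)
```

View pics/c1z.png

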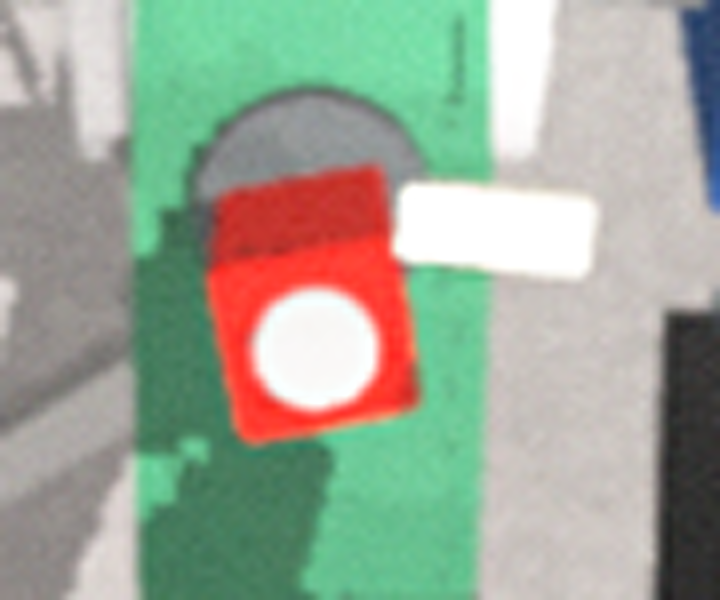

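```bash
cat >> h.py <<'E'
def onr(p,k,u,v,r):
    n=nrm(k);o,d=ray(p,u,v);l=((C+r*n-o)@n)/(d@n);X=o+l*d-(C+r*n)
    lat=np.cross(n,ax)   # n x ax = lateral left
    return np.array([X@ax,X@lat])
def angcw(v): return np.degrees(np.arctan2(-v[1],v[0]))
E
python3 -c "
from h import *
p=env.camera_params('wrist')
c=np.array([onr(p,'red',285+u/8,225+v/8,157) for u,v in ((207,268),(390,235),(418,405),(245,442))])
print(c.round(1),c.mean(0));
for i in range(4): e=c[(i+1)%4]-c[i];print(np.linalg.norm(e).round(1),angcw(e).round(1))
a,b=[onr(p,'red',285+u/8,225+v/8,118) for u,v in ((315,205),(590,237))];print(a,b,angcw(b-a),angcw(b))
"
```

```text
[[ -6.1   2.9]
 [  7.8   5.6]
 [ 10.1  -8. ]
 [ -3.2 -11.1]] [ 2.11577203 -2.63492631]
14.1 -10.9
13.8 80.4
13.7 167.0
14.3 -101.6
[ 2.40980659 -2.99485599] [27.0053035  -5.87348427] 6.6754614071947875 12.270377504318002
```

```bash
sed -i 's/C=np.array(\[610,3,165.\])/C=np.array([612,3,165.])/; s/LEAN=.*/LEAN=dict(red=23.7,yellow=-6.3,blue=-36.3)/' h.py
python3 -c "
from h import *
plan('red',130,-11,10)"
```

```text
t 2.7 j [ 19.6  22.1  69.  -23.4  95.9  15.3] pos [604.4  87.1 349.7] w 45.6 F [ 0.  -0.   0.5] T [ 0.25 -0.06  0.02]
tot [  4.7 -31.9 -65.6] [ 0.5  4.2 10. ] per row m [ 0.0005 -0.0032 -0.0066] [0.0008 0.0074 0.0175]
```

drive_tool(motion=[[[0.002,-0.002,0.0],[0,0.008,0.02]],[[0.002,-0.002,-0.003],[0,0.008,0.02]],[[0.001,-0.003,-0.007],[0,0.008,0.02]],[[0,-0.0035,-0.008],[0,0.008,0.02]],[[0,-0.0035,-0.008],[0,0.008,0.02]],[[0,-0.0035,-0.008],[0,0.008,0.02]],[[0,-0.0035,-0.008],[0,0.008,0.02]],[[0,-0.0035,-0.008],[0,0.008,0.02]],[[0,-0.0035,-0.008],[0,0.008,0.015]],[[0,-0.0035,-0.0075],[0,0,0]]])

```text
time_s: 3.53
ee_pos: [609.8, 54.5, 285.5]
ee_rot: [156.3, 4.1, 13.3]
force: [0.0, -0.6, -1.1]
gripper_width: 45.5
```

```bash
python3 -c "
from h import *
plan('red',130,-11,10)
for n in ('wrist','side'): cv2.imwrite('pics/d_%s.png'%n,env.grab_frame(n)[:,:,::-1])
a=cv2.imread('pics/d_side.png')[150:290,220:380];cv2.imwrite('pics/d_sz.png',cv2.resize(a,None,fx=4,fy=4,interpolation=2))
"
```

```text
t 3.53 j [ 16.6  22.2  77.7 -23.5  86.1   5.3] pos [609.8  54.5 285.5] w 45.5 F [ 0.  -0.6 -1.1] T [ 0.3  -0.08  0.02]
tot [-0.7  0.6 -1.4] [ 0.3  0.4 -0. ] per row m [-0.0001  0.0001 -0.0001] [ 0.0006  0.0006 -0.    ]
```

View pics/d_wrist.png

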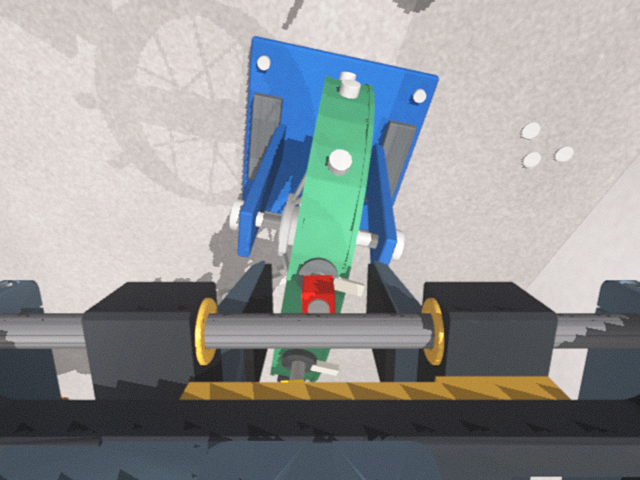

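View pics/d_sz.png

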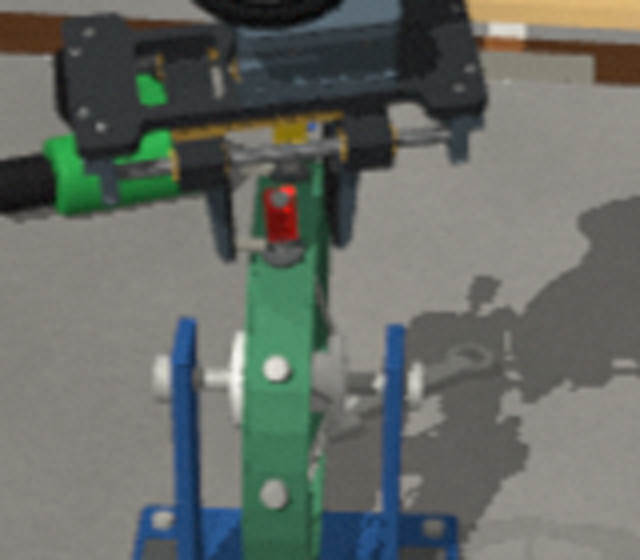

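drive_tool(motion=[[[0,0,0],[0,0,0]],[[0,0,0],[0,0,0]],[[0,0,0],[0,0,0]],[[0,0,0],[0,0,0]],[[0,0,0],[0,0,0]],[[0,0,0],[0,0,0]],[[0,0,0],[0,0,0]],[[0,0,0],[0,0,0]],[[0,0,0],[0,0,0]],[[0,0,0],[0,0,0]]], claw=0, force=30)

```text
time_s: 4.47
ee_pos: [609.3, 55.0, 286.9]
ee_rot: [156.3, 4.1, 13.2]
force: [-4.5, 1.3, 3.6]
gripper_width: 13.3
```

```bash
python3 -c "
from h import *
plan('red',130,-11,10)
print(nrm('red'))
for n in ('wrist',): cv2.imwrite('pics/e_%s.png'%n,env.grab_frame(n)[:,:,::-1])
"
```

```text
t 4.47 j [ 16.6  22.1  77.6 -23.5  86.3   5.4] pos [609.3  55.  286.9] w 13.3 F [-4.5  1.3  3.6] T [ 0.11  0.86 -0.41]
tot [-0.2  0.2 -2.8] [0.3 0.4 0.1] per row m [-0.      0.     -0.0003] [0.0006 0.0006 0.0001]
[-0.02243733  0.40132105  0.91566259]
```

View pics/e_wrist.png

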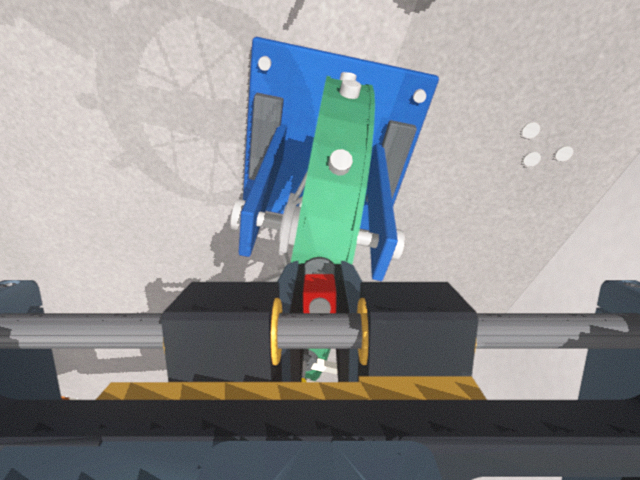

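drive_tool(motion=[[[0,0,0],[0.0012,-0.022,-0.05]],[[0,0,0],[0.0024,-0.044,-0.1]],[[0,0,0],[0.0027,-0.048,-0.11]],[[0,0,0],[0.0027,-0.048,-0.11]],[[0,0,0],[0.0027,-0.048,-0.11]],[[0,0,0],[0.0027,-0.048,-0.11]],[[0,0,0],[0.0027,-0.048,-0.11]],[[0,0,0],[0.0027,-0.048,-0.11]],[[0,0,0],[0.0027,-0.048,-0.11]],[[0,0,0],[0.0024,-0.044,-0.1]]])

```text
time_s: 5.35
ee_pos: [605.4, 56.1, 286.2]
ee_rot: [164.5, -18.6, -47.6]
force: [-16.4, 5.5, 7.0]
gripper_width: 13.8
```

```bash
python3 -c "
from h import *
plan('red',130,-11,10)
for n in ('wrist','side','top'): cv2.imwrite('pics/f_%s.png'%n,env.grab_frame(n)[:,:,::-1])
a=cv2.imread('pics/f_side.png')[150:290,220:380];cv2.imwrite('pics/f_sz.png',cv2.resize(a,None,fx=4,fy=4,interpolation=2))
a=cv2.imread('pics/f_top.png')[160:280,255:395];cv2.imwrite('pics/f_tz.png',cv2.resize(a,None,fx=4,fy=4,interpolation=2))
"
```

```text
t 5.35 j [ 16.7  22.4  77.3 -23.1  87.3  69.4] pos [605.4  56.1 286.2] w 13.8 F [-16.4   5.5   7. ] T [ 0.6   2.65 -0.82]
tot [ 3.7 -0.9 -2.2] [-0.7 25.3 59. ] per row m [ 0.0004 -0.0001 -0.0002] [-0.0012  0.0442  0.103 ]
```

View pics/f_wrist.png

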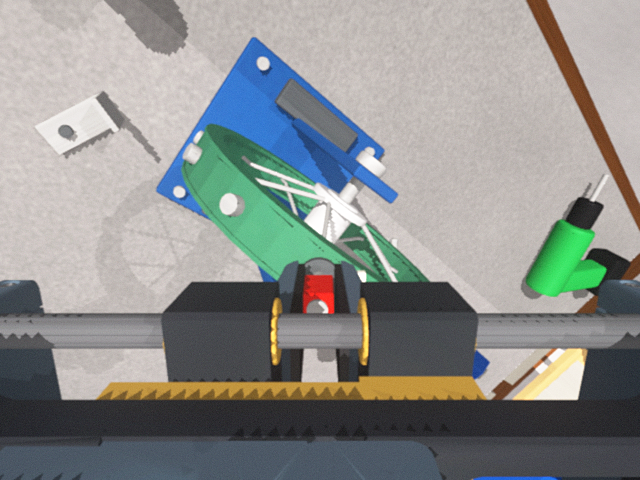

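View pics/f_sz.png

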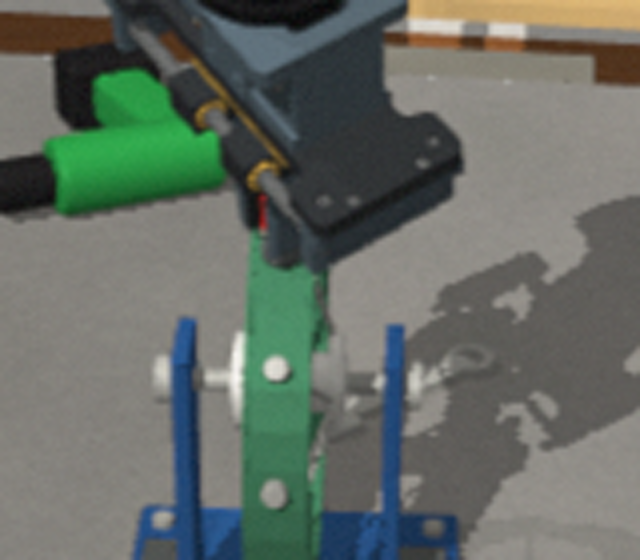

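View pics/f_tz.png

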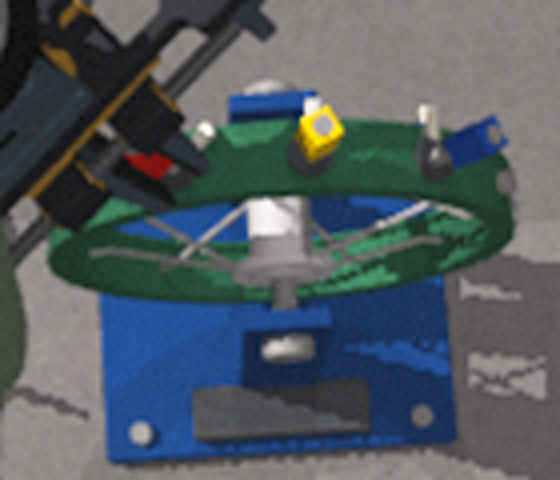

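```bash
python3 -c "
import cv2
a=cv2.imread('pics/f_wrist.png')[240:385,260:400];cv2.imwrite('pics/f_wz.png',cv2.resize(a,None,fx=4,fy=4,interpolation=2))
"
```

```text
(no output)
```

View pics/f_wz.png

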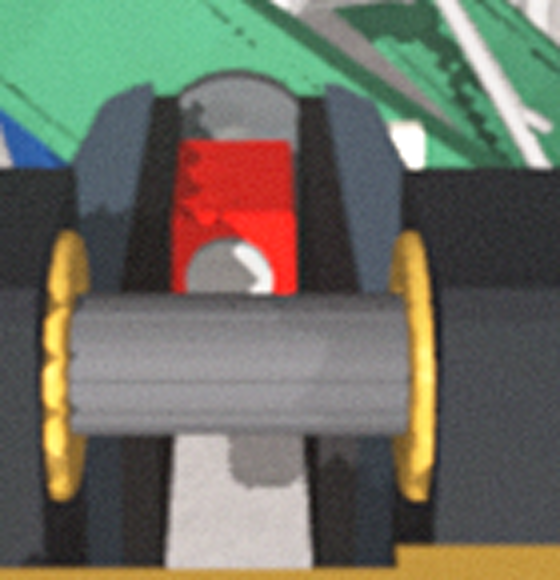

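```bash
python3 -c "
from h import *
p=env.camera_params('wrist');t=env.camera_params('top')
a=onr(p,'red',361.5,276,118);b=onr(t,'red',255+205/4,160+131/4,118)
for o in ((0,0),(0,3),(2,3),(-1,3)):print(o,angcw(a-o),np.hypot(*(a-o)),angcw(b-o),np.hypot(*(b-o)))
c=onr(t,'red',255+185/4,160+178/4,118);print(c)
print(Rst().as_matrix()[:,2],-nrm('red'))
"
```

```text
(0, 0) 51.229575585547536 20.683171592273872 49.333756635868916 18.305769153974236
(0, 3) 55.89456663055242 23.09867526260817 54.759821622075414 20.67396334649344
(2, 3) 60.20373669320654 22.03954335996693 59.54333780358579 19.58818071174847
(-1, 3) 53.89020573572125 23.673877218850503 52.55885078700318 21.26665768004399
[-7.80148442 -2.77776826]
[ 0.00938345 -0.40691763 -0.91341666] [ 0.02243733 -0.40132105 -0.91566259]
```

drive_tool(motion=[[[-0.002,0.0005,0],[0,0,0]],[[-0.002,0.0005,0],[0,0,0]],[[0,0,0],[0.002,-0.036,-0.0825]],[[0,0.0005,0],[0.002,-0.036,-0.0825]],[[0,0.0005,0],[0.002,-0.036,-0.0825]],[[0,0.0005,0],[0.002,-0.036,-0.0825]],[[-0.0005,0.0005,0],[0.002,-0.036,-0.0825]],[[-0.0005,0,0],[0.002,-0.036,-0.0825]],[[0,0,0],[0.002,-0.036,-0.0825]],[[0,0,0],[0,0,0]]])

```text
time_s: 6.33
ee_pos: [604.0, 58.3, 285.3]
ee_rot: [179.0, -23.9, -85.9]
force: [-5.7, 2.0, -0.7]
gripper_width: 13.6
```

```bash
python3 -c "
from h import *
plan('red',130,-11,10)
for n in ('wrist','side','top'): cv2.imwrite('pics/g_%s.png'%n,env.grab_frame(n)[:,:,::-1])
a=cv2.imread('pics/g_wrist.png')[240:385,260:400];b=cv2.imread('pics/g_top.png')[160:305,255:395];cv2.imwrite('pics/g_z.png',cv2.resize(cv2.hconcat([a,b]),None,fx=2.85,fy=2.85,interpolation=2))
"
```

```text
t 6.33 j [ 16.9  22.3  77.6 -23.   87.1 105.6] pos [604.   58.3 285.3] w 13.6 F [-5.7  2.  -0.7] T [ 0.26  0.76 -0.22]
tot [ 5.1 -3.1 -1.3] [-1.5 40.  91.9] per row m [ 0.0005 -0.0003 -0.0001] [-0.0027  0.0697  0.1603]
```

View pics/g_z.png

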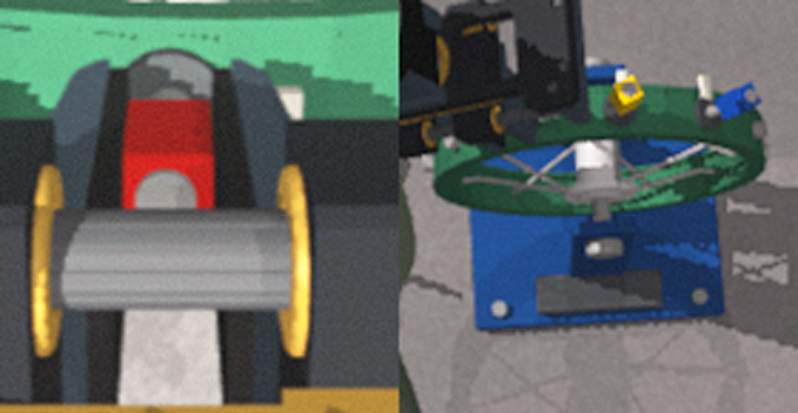

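drive_tool(motion=[[[0,0,0],[0,0,0]],[[0,0,0],[0,0,0]],[[0,0,0],[0,0,0]],[[0,0,0],[0,0,0]],[[0,0,0],[0,0,0]],[[0,0.004,0.01],[0,0,0]],[[0,0.006,0.014],[0,0,0]],[[0,0.007,0.016],[0,0,0]],[[0,0.007,0.016],[0,0,0]],[[0,0.006,0.014],[0,0,0]]], claw=0.5)

```text
time_s: 7.32
ee_pos: [605.2, 88.6, 358.5]
ee_rot: [179.3, -23.9, -85.9]
force: [-0.1, -0.5, 1.0]
gripper_width: 45.3
```

```bash
python3 -c "
from h import *
plan('red',130,-11,10)
for n in ('wrist','side','top'): cv2.imwrite('pics/i_%s.png'%n,env.grab_frame(n)[:,:,::-1])
a=cv2.imread('pics/i_wrist.png')[210:300,270:380];cv2.imwrite('pics/i_z.png',cv2.resize(a,None,fx=6,fy=6,interpolation=2))
a=cv2.imread('pics/i_side.png')[160:260,240:340];cv2.imwrite('pics/i_s.png',cv2.resize(a,None,fx=5,fy=5,interpolation=2))
"
```

```text
t 7.32 j [ 19.5  22.2  67.5 -22.9  97.1 104. ] pos [605.2  88.6 358.5] w 45.3 F [-0.1 -0.5  1. ] T [ 0.31 -0.02 -0.01]
tot [  3.8 -33.5 -74.4] [-1.8 40.1 91.7] per row m [ 0.0004 -0.0033 -0.0074] [-0.0031  0.07    0.1601]
```

View pics/i_z.png

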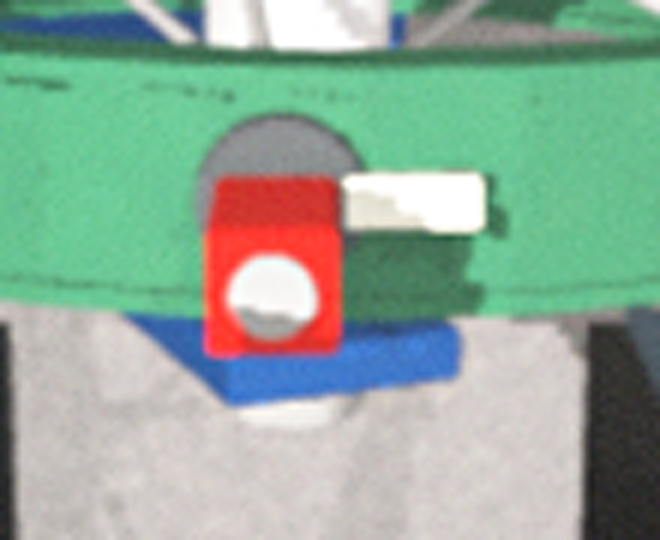

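View pics/i_s.png

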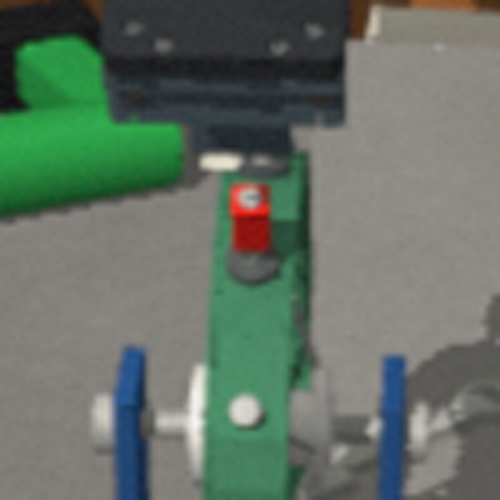

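View pics/i_wrist.png

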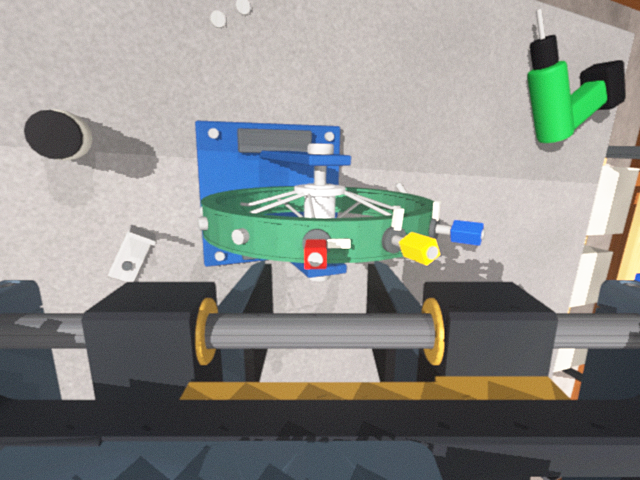

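```bash
python3 -c "
from h import *
p=env.camera_params('wrist')
c=np.array([onr(p,'red',270+u/6,210+v/6,157) for u,v in ((205,230),(342,228),(340,352),(207,355))])
print(c.mean(0));
for i in range(4): e=c[(i+1)%4]-c[i];print(np.linalg.norm(e).round(1),angcw(e).round(1))
a,b=[onr(p,'red',270+u/6,210+v/6,118) for u,v in ((345,203),(487,203))];print(a,b,angcw(b-a))
for k in LEAN: print(k,proj(p,C+157*nrm(k)).round(1))
"
```

```text
[-0.5428734   2.35321711]
14.3 88.4
13.7 179.8
14.1 -92.1
13.8 -1.1
[-1.35491875 -6.16099402] [ -1.12281575 -23.50977607] 89.23350648385369
red [319.3 257.8]
yellow [433.5 250.2]
blue [481.5 231.9]
```

```bash
sed -i 's/C=np.array(\[612,3,165.\])/C=np.array([611.5,3,165.])/; s/LEAN=.*/LEAN=dict(red=24.7,yellow=-5.3,blue=-35.3)/' h.py
python3 -c "
from h import *
plan('yellow',212,0,20)
print(nrm('yellow'),nrm('blue'))"
```

```text
t 7.47 j [ 19.5  22.1  67.7 -22.9  97.  104. ] pos [605.5  88.6 357.9] w 45.6 F [-0.8 -0.1 -0.2] T [ 0.29 -0.03 -0.02]
tot [   7.1 -105.1   18.2] [22.4 15.6 88.8] per row m [ 0.0004 -0.0053  0.0009] [0.0195 0.0136 0.0775]
[ 0.00515627 -0.09222656  0.9957247 ] [ 0.03225688 -0.57695661  0.81613759]
```

drive_tool(motion=[[[0.001,0,0.005],[0.03,0.02,0.118]],[[0.001,-0.006,0.005],[0.03,0.02,0.118]],[[0.001,-0.01,0.005],[0.03,0.02,0.118]],[[0.001,-0.013,0.003],[0.03,0.02,0.118]],[[0.001,-0.013,0],[0.03,0.02,0.118]],[[0.001,-0.013,0],[0.03,0.02,0.118]],[[0.001,-0.013,0],[0.03,0.02,0.118]],[[0,-0.013,0],[0.03,0.02,0.118]],[[0,-0.013,0],[0.03,0.02,0.118]],[[0,-0.011,0],[0.03,0.02,0.118]]])

```text
time_s: 8.3
ee_pos: [611.1, -18.4, 373.8]
ee_rot: [-179.3, -4.4, -17.6]
force: [0.4, 0.3, 0.4]
gripper_width: 45.9
```

```bash
python3 -c "
from h import *
plan('yellow',212,-35,10)
plan('yellow',212,-90,10)
"
```

```text
t 8.3 j [-2.6 16.5 70.  -0.5 89.1 15. ] pos [611.1 -18.4 373.8] w 45.9 F [0.4 0.3 0.4] T [-0.02  0.01 -0.04]
tot [1.5 1.8 2.3] [ 3.5  2.  55.9] per row m [0.0001 0.0002 0.0002] [0.0061 0.0036 0.0976]
t 8.3 j [-2.6 16.5 70.  -0.5 89.1 15. ] pos [611.1 -18.4 373.8] w 45.9 F [0.4 0.3 0.4] T [-0.02  0.01 -0.04]
tot [1.5 1.8 2.3] [  0.   -1.4 110.8] per row m [0.0001 0.0002 0.0002] [ 0.     -0.0024  0.1933]
```

drive_tool(motion=[[[0,0,0],[0.004,0.001,0.12]],[[0,0,0],[0.004,0.001,0.12]],[[0,0,0],[0.004,0.001,0.12]],[[0,0,0],[0.004,0.001,0.12]],[[0,0,0],[0.004,0.001,0.12]],[[0.0005,0.0005,0],[0.004,0.001,0.12]],[[0.0005,0.0005,0],[0.004,0.001,0.12]],[[0,0,0],[0.004,0.001,0.12]],[[0,0,0],[0.004,0.001,0.12]],[[0,0,0],[0,0,0]]])

```text
time_s: 9.13
ee_pos: [612.9, -16.7, 373.0]
ee_rot: [-177.2, -4.4, 43.9]
force: [0.3, 0.6, -0.2]
gripper_width: 45.7
```

```bash
python3 -c "
from h import *
plan('yellow',212,-90,10)
cv2.imwrite('pics/k_wrist.png',env.grab_frame('wrist')[:,:,::-1])
a=cv2.imread('pics/k_wrist.png')[220:310,265:375];cv2.imwrite('pics/k_z.png',cv2.resize(a,None,fx=6,fy=6,interpolation=2))
"
```

```text
t 9.13 j [ -5.4  18.7  67.    5.1  93.6 -49.1] pos [612.9 -16.7 373. ] w 45.7 F [ 0.3  0.6 -0.2] T [ 0.01 -0.09 -0.  ]
tot [-0.3  0.2  3.1] [-0.2 -3.  49.1] per row m [-0.      0.      0.0003] [-0.0003 -0.0053  0.0857]
```

View pics/k_wrist.png

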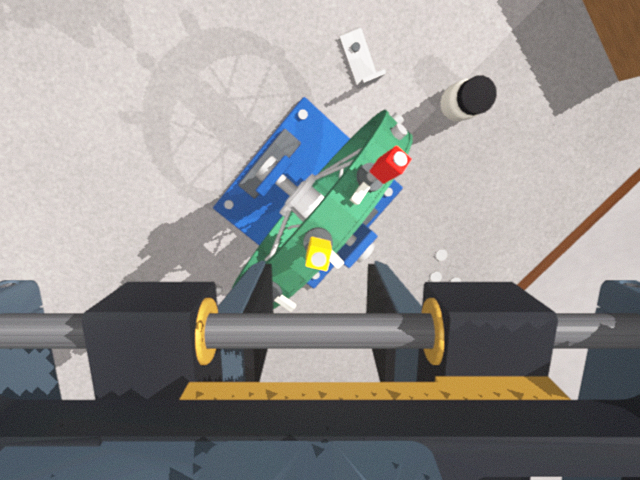

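View pics/k_z.png

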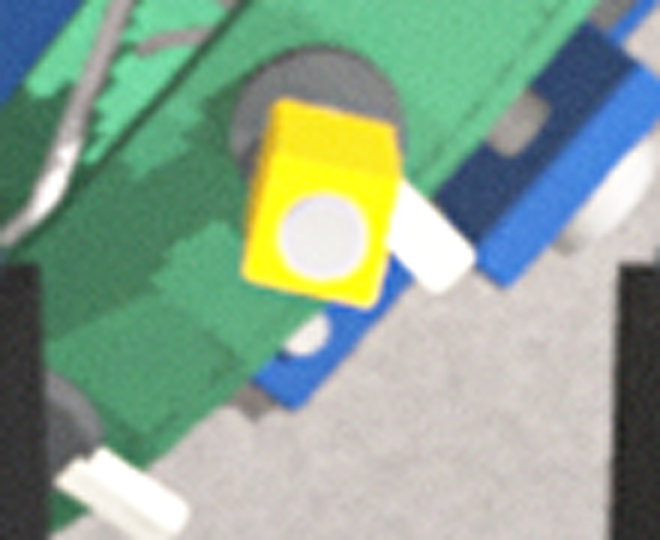

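```bash
python3 -c "
from h import *
p=env.camera_params('wrist')
c=np.array([onr(p,'yellow',265+u/6,220+v/6,157) for u,v in ((270,153),(402,180),(376,306),(243,271))])
print(c.mean(0));
for i in range(4): e=c[(i+1)%4]-c[i];print(np.linalg.norm(e).round(1),angcw(e).round(1))
a,b=[onr(p,'yellow',265+u/6,220+v/6,118) for u,v in ((403,210),(452,270))];print(a,b,angcw(b-a))
R=Rst().as_matrix(); print('camdir',[R[:,1]@ax,R[:,1]@ly])
"
```

```text
[0.06720889 0.78881429]
14.0 -28.2
14.1 60.1
14.5 155.3
13.2 -117.8
[14.8004914  -0.52662161] [24.51994986 -2.47378441] 11.32847265776533
camdir [np.float64(0.650463354723041), np.float64(-0.7579865162273332)]
```

```bash
sed -i 's/C=np.array(\[611.5,3,165.\])/C=np.array([611.,3,165.])/; s/LEAN=.*/LEAN=dict(red=25.1,yellow=-4.8,blue=-34.8)/' h.py
python3 -c "
from h import *
plan('yellow',212,-118,10)
P,R=target('yellow',131,-118);print(P-target('yellow',212,0)[0])"
```

```text
t 9.18 j [ -5.4  18.7  67.    5.1  93.6 -48.8] pos [612.8 -16.6 373.2] w 45.7 F [-0.9 -0.4 -0.1] T [-0.04 -0.15 -0.  ]
tot [-0.8  1.8  3. ] [-0.9 -5.4 77.2] per row m [-0.0001  0.0002  0.0003] [-0.0015 -0.0094  0.1348]
[ -0.37835288   6.76733696 -80.7159216 ]
```

drive_tool(motion=[[[0,0,0],[-0.001,-0.008,0.12]],[[0,0,0],[-0.001,-0.008,0.12]],[[-0.0004,0.001,-0.002],[-0.001,-0.008,0.12]],[[-0.0004,0.001,-0.004],[-0.001,-0.008,0.12]],[[0,0,-0.004],[-0.001,-0.008,0.12]],[[0,0,-0.004],[-0.001,-0.008,0.12]],[[0,0,-0.004],[-0.001,-0.008,0.12]],[[0,0,-0.004],[-0.001,-0.008,0.12]],[[0,0,-0.004],[-0.001,-0.008,0.12]],[[0,0,-0.004],[-0.001,-0.008,0.12]]])

```text
time_s: 10.02
ee_pos: [611.8, -14.1, 343.8]
ee_rot: [178.4, -4.8, 113.1]
force: [0.4, -0.2, 0.3]
gripper_width: 45.7
```

```bash
python3 -c "
from h import *
plan('yellow',131,-118,10)"
```

```text
t 10.02 j [  -5.1   19.6   69.7    5.    91.6 -118.1] pos [611.8 -14.1 343.8] w 45.7 F [ 0.4 -0.2  0.3] T [ 0.08 -0.13  0.01]
tot [ -0.2   6.2 -48.2] [-0.2 -0.8  8.1] per row m [-0.      0.0006 -0.0048] [-0.0004 -0.0015  0.0142]
```

drive_tool(motion=[[[0,0.002,-0.005],[0,-0.002,0.035]],[[0,0.0005,-0.006],[0,-0.002,0.035]],[[0,0.0005,-0.006],[0,-0.002,0.035]],[[0,0.0005,-0.006],[0,-0.002,0.035]],[[0,0.0005,-0.006],[0,0,0]],[[0,0.0005,-0.006],[0,0,0]],[[0,0.0005,-0.005],[0,0,0]],[[0,0.0005,-0.004],[0,0,0]],[[0,0.0005,-0.002],[0,0,0]],[[0,0,0],[0,0,0]]])

```text
time_s: 10.85
ee_pos: [612.0, -7.9, 298.0]
ee_rot: [178.0, -4.6, 121.0]
force: [0.4, 0.8, -0.4]
gripper_width: 45.3
```

```bash
python3 -c "
from h import *
plan('yellow',131,-118,10)
cv2.imwrite('pics/l_wrist.png',env.grab_frame('wrist')[:,:,::-1])
"
```

```text
t 10.85 j [  -4.5   20.2   75.1    4.9   85.8 -125.8] pos [612.   -7.9 298. ] w 45.3 F [ 0.4  0.8 -0.4] T [ 0.12 -0.13  0.01]
tot [-0.4 -0.  -2.4] [-0.2 -0.4  0.3] per row m [-0.     -0.     -0.0002] [-0.0004 -0.0007  0.0005]
```

View pics/l_wrist.png

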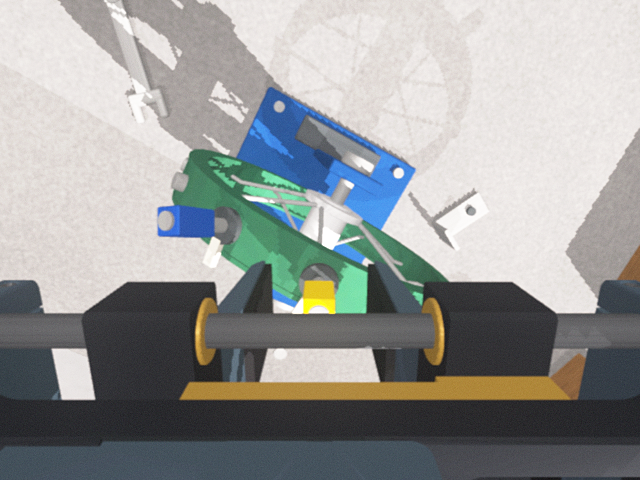

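drive_tool(motion=[[[0,0,0],[0,0,0]],[[0,0,0],[0,0,0]],[[0,0,0],[0,0,0]],[[0,0,0],[0,0,0]],[[0,0,0],[0,0,0]],[[0,0,0],[0,0,0]],[[0,0,0],[0,0,0]],[[0,0,0],[0,0,0]],[[0,0,0],[0,0,0]],[[0,0,0],[0,0,0]]], claw=0, force=30)

```text
time_s: 11.73
ee_pos: [612.3, -8.2, 298.6]
ee_rot: [177.9, -4.6, 121.0]
force: [0.3, -0.8, 0.3]
gripper_width: 13.6
```

```bash
python3 -c "
from h import *
plan('yellow',131,-118,10);print(-nrm('yellow'))"
```

```text
t 11.73 j [  -4.5   20.1   75.1    4.9   85.8 -125.9] pos [612.3  -8.2 298.6] w 13.6 F [ 0.3 -0.8  0.3] T [-0.07 -0.19  0.  ]
tot [-0.7  0.3 -3.1] [-0.2 -0.3  0.3] per row m [-0.0001  0.     -0.0003] [-0.0003 -0.0006  0.0005]
[-0.00467102  0.08354737 -0.99649286]
```

drive_tool(motion=[[[0,0,0],[-0.0003,0.005,-0.06]],[[0,0,0],[-0.0005,0.009,-0.11]],[[0,0,0],[-0.0005,0.009,-0.11]],[[0,0,0],[-0.0005,0.009,-0.11]],[[0,0,0],[-0.0005,0.009,-0.11]],[[0,0,0],[-0.0005,0.009,-0.11]],[[0,0,0],[-0.0005,0.009,-0.11]],[[0,0,0],[-0.0005,0.009,-0.11]],[[0,0,0],[-0.0005,0.009,-0.11]],[[0,0,0],[-0.0005,0.009,-0.11]]])

```text
time_s: 12.57
ee_pos: [612.3, -8.9, 298.6]
ee_rot: [-177.4, -4.3, 60.2]
force: [0.5, -2.6, 0.3]
gripper_width: 13.7
```

```bash
python3 -c "
from h import *
plan('yellow',131,-118,10)"
```

```text
t 12.57 j [ -4.7  19.9  75.5   5.   85.2 -65.4] pos [612.3  -8.9 298.6] w 13.7 F [ 0.5 -2.6  0.3] T [-0.43 -0.21  0.26]
tot [-0.7  1.  -3. ] [ 0.  -5.1 60.7] per row m [-0.0001  0.0001 -0.0003] [ 0.     -0.0089  0.106 ]
```

Forces are tiny, so the centring is good. Continuing.

drive_tool(motion=[[[0,0,0],[-0.0005,0.009,-0.11]],[[0,0,0],[-0.0005,0.009,-0.11]],[[0,0,0],[-0.0005,0.009,-0.11]],[[0,0,0],[-0.0005,0.009,-0.11]],[[0,0,0],[-0.0005,0.009,-0.11]],[[0,0,0],[-0.0005,0.009,-0.11]],[[0,0,0],[-0.0005,0.009,-0.11]],[[0,0,0],[-0.0005,0.009,-0.11]],[[0,0,0],[-0.0005,0.009,-0.11]],[[0,0,0],[-0.0005,0.009,-0.11]]])

```text
time_s: 13.4
ee_pos: [611.6, -9.3, 298.5]
ee_rot: [-175.3, 0.1, -3.0]
force: [-1.7, -3.4, 1.1]
gripper_width: 14.0
```

```bash
python3 -c "
from h import *
plan('yellow',131,-118,10)
for n in ('wrist','side','top'): cv2.imwrite('pics/m_%s.png'%n,env.grab_frame(n)[:,:,::-1])
a=cv2.imread('pics/m_wrist.png')[240:385,260:400];b=cv2.imread('pics/m_top.png')[160:305,285:425];cv2.imwrite('pics/m_z.png',cv2.resize(cv2.hconcat([a,b]),None,fx=2.85,fy=2.85,interpolation=2))
"
```

```text
t 13.4 j [-4.5 19.7 75.8  4.7 84.8 -1.9] pos [611.6  -9.3 298.5] w 14.0 F [-1.7 -3.4  1.1] T [-0.55  0.27  0.22]
tot [ 0.1  1.3 -3. ] [  0.2 -10.  123.8] per row m [ 0.      0.0001 -0.0003] [ 0.0004 -0.0175  0.216 ]
```

View pics/m_z.png

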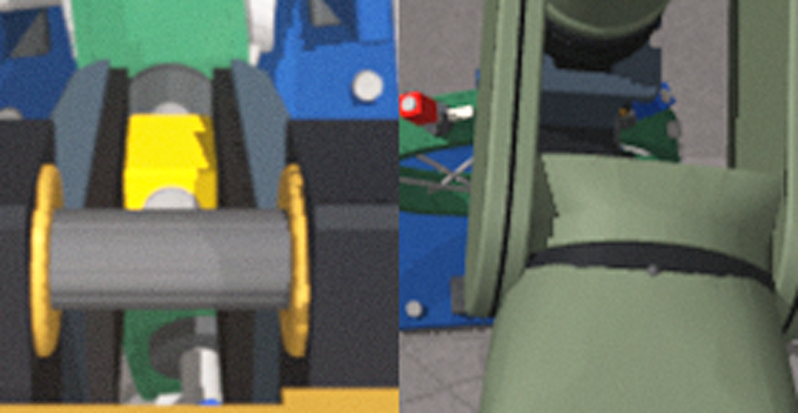

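View pics/m_wrist.png

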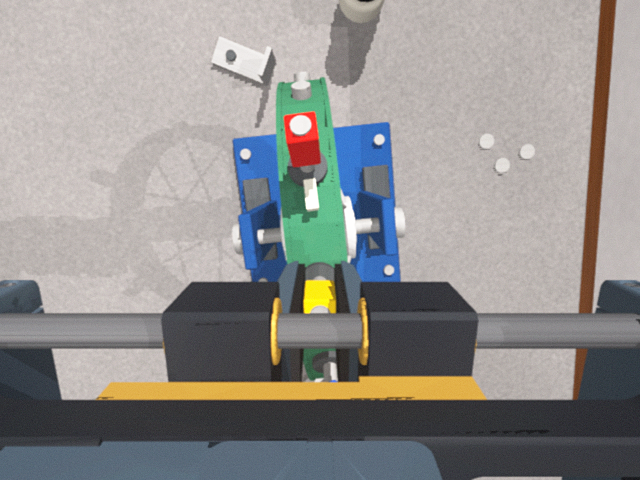

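View pics/m_side.png

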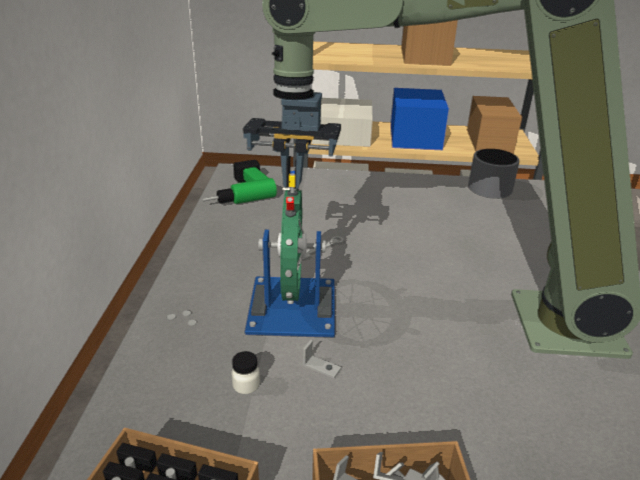

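drive_tool(motion=[[[0,0,0],[-0.0005,0.009,-0.11]],[[0,0,0],[-0.0005,0.009,-0.11]],[[0,0,0],[-0.0005,0.009,-0.11]],[[0,0,0],[-0.0005,0.009,-0.11]],[[0,0,0],[-0.0005,0.009,-0.11]],[[0,0,0],[-0.0005,0.009,-0.11]],[[0,0,0],[-0.0005,0.009,-0.11]],[[0,0,0],[-0.0005,0.009,-0.11]],[[0,0,0],[-0.0005,0.009,-0.11]],[[0,0,0],[-0.0005,0.009,-0.09]]])

```text
time_s: 14.38
ee_pos: [611.0, -8.8, 298.5]
ee_rot: [-178.4, 3.9, -64.8]
force: [-3.3, -4.4, 2.0]
gripper_width: 13.7
```

```bash
python3 -c "
from h import *
plan('yellow',131,-118,10)
for n in ('wrist','side'): cv2.imwrite('pics/n_%s.png'%n,env.grab_frame(n)[:,:,::-1])
a=cv2.imread('pics/n_wrist.png')[240:385,240:400];b=cv2.imread('pics/n_side.png')[165:237,250:330];cv2.imwrite('pics/n_z.png',cv2.resize(cv2.hconcat([a[:144],cv2.resize(b,None,fx=2,fy=2)]),None,fx=2.5,fy=2.5,interpolation=2))
"
```

```text
t 14.38 j [-4.2 19.8 75.6  4.2 85.2 60.3] pos [611.   -8.8 298.5] w 13.7 F [-3.3 -4.4  2. ] T [-0.55  0.5   0.26]
tot [ 0.6  0.9 -3. ] [  -0.6   13.7 -173.4] per row m [ 0.0001  0.0001 -0.0003] [-0.0011  0.0239 -0.3026]
```

View pics/n_z.png

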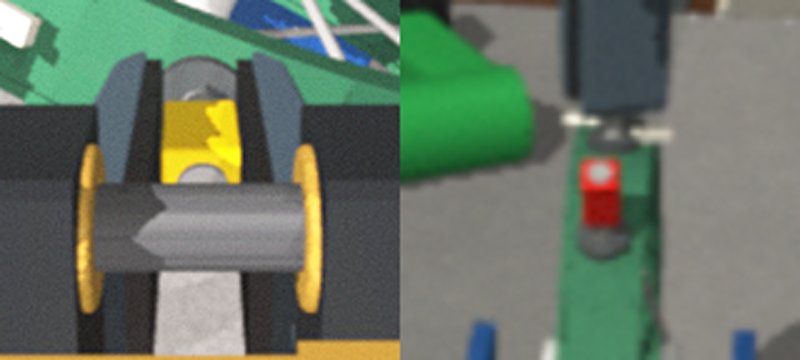

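```bash
python3 -c "
from h import *
s=env.camera_params('side')
a=onr(s,'yellow',250+(672-400)/5,165+135/5,118);b=onr(s,'yellow',250+(642-400)/5,165+133/5,118);print(a,b,angcw(a),angcw(a-b))
for th in (150,165,180,195):
  n=nrm('yellow');q=C+118*n+24*(np.cos(np.radians(th))*ax-np.sin(np.radians(th))*np.cross(n,ax));print(th,(proj(s,q)-[250,165])*5+[400,0])
"
```

```text
[-25.24158443  -6.1193403 ] [-13.07230138  -7.33468981] 166.37264428768364 -174.29676669223687
150 [661.56118765 129.18359211]
165 [666.90824348 134.76781153]
180 [668.33191523 140.69197505]
195 [665.67917058 146.55728465]
```

drive_tool(motion=[[[0,0,0],[0,0,0]],[[0,0,0],[0,0,0]],[[0,0,0],[0,0,0]],[[0,0,0],[0,0,0]],[[0,0,0],[0,0,0]],[[0,-0.001,0.012],[0,0,0]],[[0,-0.001,0.016],[0,0,0]],[[0,-0.002,0.018],[0,0,0]],[[0,-0.002,0.018],[0,0,0]],[[0,-0.001,0.012],[0,0,0]]], claw=0.5)

```text
time_s: 15.32
ee_pos: [612.5, -15.0, 376.4]
ee_rot: [-178.1, 3.9, -64.7]
force: [-0.1, 0.7, -0.2]
gripper_width: 45.7
```

```bash
python3 -c "
from h import *
plan('yellow',131,-118,10)
cv2.imwrite('pics/o_wrist.png',env.grab_frame('wrist')[:,:,::-1])
a=cv2.imread('pics/o_wrist.png')[210:310,265:375];cv2.imwrite('pics/o_z.png',cv2.resize(a,None,fx=6,fy=6,interpolation=2))
"
```

```text
t 15.32 j [-4.8 19.3 65.6  4.3 95.4 60.3] pos [612.5 -15.  376.4] w 45.7 F [-0.1  0.7 -0.2] T [-0.06 -0.03  0.04]
tot [ -0.9   7.  -80.8] [  -0.2   13.9 -173.5] per row m [-0.0001  0.0007 -0.0081] [-0.0004  0.0242 -0.3028]
```

View pics/o_z.png

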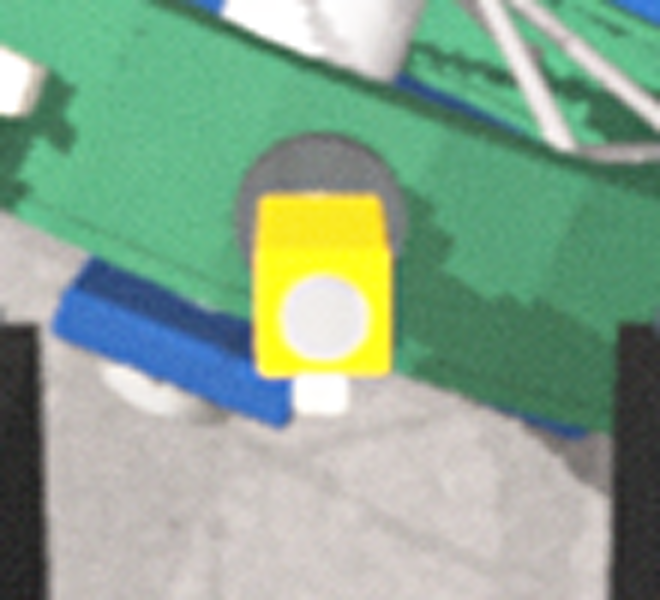

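```bash
python3 -c "
from h import *
p=env.camera_params('wrist')
f=lambda u,v,r:onr(p,'yellow',265+u/6,210+v/6,r)
t=f(320,412,118);c=f(322,215,118);h=f(323,316,157);print(t,c,h,angcw(t-c),angcw(t-h))
R=Rst().as_matrix()[:,0];print(angcw([R@ax,R@np.cross(nrm('yellow'),ax)]))
"
```

```text
[-23.40184276 -10.9532511 ] [ 0.63327456 -1.52424946] [-0.26315685 -1.54932034] 158.57987094625344 157.88239136142752
67.92341565481216
```

drive_tool(motion=[[[0,0.001,-0.01],[0,0,0]],[[0,0.001,-0.01],[0,0,0]],[[0,0.001,-0.01],[0,0,0]],[[0,0.001,-0.01],[0,0,0]],[[0,0.001,-0.01],[0,0,0]],[[0,0.001,-0.01],[0,0,0]],[[-0.0005,0.0005,-0.009],[0,0,0]],[[0,0,-0.006],[0,0,0]],[[0,0,-0.001],[0,0,0]],[[0,0,0],[0,0,0]]])

```text
time_s: 16.2
ee_pos: [611.6, -8.6, 298.1]
ee_rot: [-178.2, 3.9, -64.7]
force: [-0.0, -0.0, 0.7]
gripper_width: 45.6
```

drive_tool(motion=[[[0,0,0],[0,0,0]],[[0,0,0],[0,0,0]],[[0,0,0],[0,0,0]],[[0,0,0],[0,0,0]],[[0,0,0],[0,0,0]],[[0,0,0],[0,0,0]],[[0,0,0],[0,0,0]],[[0,0,0],[0,0,0]],[[0,0,0],[0,0,0]],[[0,0,0],[0,0,0]]], claw=0)

```text
time_s: 17.03
ee_pos: [611.8, -8.6, 298.8]
ee_rot: [-178.2, 3.9, -64.7]
force: [0.2, -0.1, 0.8]
gripper_width: 13.9
```

drive_tool(motion=[[[0,0,0],[-0.0002,0.004,-0.05]],[[0,0,0],[-0.0002,0.004,-0.05]],[[0,0,0],[-0.0002,0.004,-0.05]],[[0,0,0],[-0.0002,0.004,-0.05]],[[0,0,0],[-0.0002,0.004,-0.05]],[[0,0,0],[-0.0002,0.004,-0.05]],[[0,0,0],[-0.0002,0.004,-0.05]],[[0,0,0],[-0.0002,0.003,-0.035]],[[0,0,0],[0,0,0]],[[0,0,0],[0,0,0]]])

```text
time_s: 17.87
ee_pos: [611.8, -8.7, 298.7]
ee_rot: [-179.9, 4.3, -86.8]
force: [-0.1, -1.9, 2.9]
gripper_width: 13.7
```

drive_tool(motion=[[[0,0,0],[0,0,0]],[[0,0,0],[0,0,0]],[[0,0,0],[0,0,0]],[[0,0,0],[0,0,0]],[[0,0,0],[0,0,0]],[[0,-0.001,0.012],[0,0,0]],[[0,-0.001,0.016],[0,0,0]],[[0,-0.002,0.018],[0,0,0]],[[0,-0.002,0.018],[0,0,0]],[[0,-0.001,0.014],[0,0,0]]], claw=0.5)

```text
time_s: 18.7
ee_pos: [611.8, -15.6, 377.9]
ee_rot: [-179.9, 4.3, -86.9]
force: [0.3, 0.3, -0.1]
gripper_width: 45.6
```

```bash
python3 -c "
from h import *
plan('blue',212,0,10)
cv2.imwrite('pics/q_wrist.png',env.grab_frame('wrist')[:,:,::-1])
a=cv2.imread('pics/q_wrist.png')[210:310,265:375];cv2.imwrite('pics/q_z.png',cv2.resize(a,None,fx=6,fy=6,interpolation=2))
"
```

```text
t 18.7 j [-4.9 19.3 65.3  4.3 95.8 82.5] pos [611.8 -15.6 377.9] w 45.6 F [ 0.3  0.3 -0.1] T [-0.03  0.01 -0.03]
tot [   6.  -102.2  -38.8] [ 25.5 -28.9  85.8] per row m [ 0.0006 -0.0102 -0.0039] [ 0.0444 -0.0505  0.1497]
```

View pics/q_z.png

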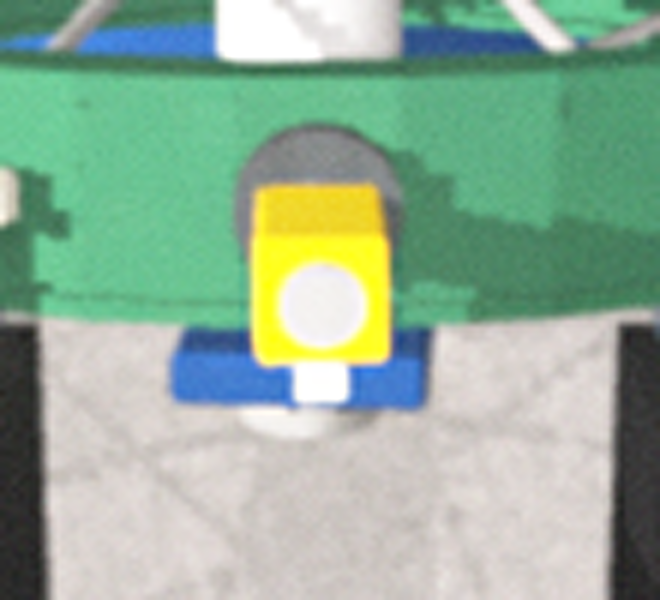

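View pics/q_wrist.png

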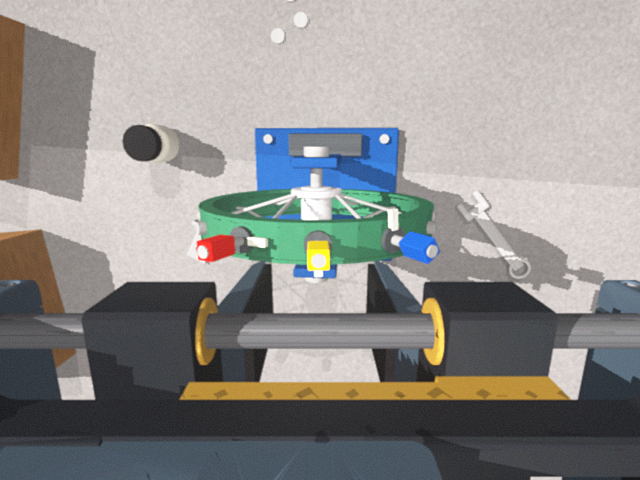

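drive_tool(motion=[[[0,-0.006,0],[0.028,-0.0315,0.0936]],[[0,-0.008,0],[0.028,-0.0315,0.0936]],[[0,-0.008,0],[0.028,-0.0315,0.0936]],[[0,-0.008,-0.001],[0.028,-0.0315,0.0936]],[[0.001,-0.008,-0.002],[0.028,-0.0315,0.0936]],[[0.001,-0.008,-0.002],[0.028,-0.0315,0.0936]],[[0.001,-0.008,-0.002],[0.028,-0.0315,0.0936]],[[0.001,-0.008,-0.003],[0.028,-0.0315,0.0936]],[[0,-0.008,-0.003],[0.028,-0.0315,0.0936]],[[0,-0.008,-0.004],[0.028,-0.0315,0.0936]]])

```text
time_s: 19.58
ee_pos: [615.4, -93.9, 359.0]
ee_rot: [-156.8, 8.3, -29.7]
force: [-0.6, 0.4, -0.2]
gripper_width: 45.7
```

```bash
python3 -c "
from h import *
plan('blue',212,0,10)
"
```

```text
t 19.58 j [-22.5  21.4  68.9  24.2  94.5   9.8] pos [615.4 -93.9 359. ] w 45.7 F [-0.6  0.4 -0.2] T [-0.22 -0.05  0.  ]
tot [  2.3 -23.9 -19.9] [  9.5 -10.9  31.9] per row m [ 0.0002 -0.0024 -0.002 ] [ 0.0165 -0.019   0.0556]
```

drive_tool(motion=[[[0,-0.003,-0.001],[0.0185,-0.021,0.062]],[[0,-0.003,-0.001],[0.0185,-0.021,0.062]],[[0.001,-0.003,-0.002],[0.0185,-0.021,0.062]],[[0.001,-0.003,-0.002],[0.0185,-0.021,0.062]],[[0,-0.003,-0.003],[0.0185,-0.021,0.062]],[[0,-0.003,-0.003],[0.0185,-0.021,0.062]],[[0,-0.003,-0.003],[0.0185,-0.021,0.062]],[[0,-0.003,-0.003],[0.0185,-0.021,0.062]],[[0,0,-0.002],[0.0185,-0.021,0.062]],[[0,0,0],[0,0,0]]])

```text
time_s: 20.42
ee_pos: [617.9, -118.1, 337.0]
ee_rot: [-145.1, 0.3, 3.1]
force: [-0.0, -0.3, -1.3]
gripper_width: 45.7
```

```bash
python3 -c "
from h import *
plan('blue',212,0,10)
cv2.imwrite('pics/r_wrist.png',env.grab_frame('wrist')[:,:,::-1])
a=cv2.imread('pics/r_wrist.png')[210:310,265:375];cv2.imwrite('pics/r_z.png',cv2.resize(a,None,fx=6,fy=6,interpolation=2))
"
```

```text
t 20.42 j [-27.1  28.9  63.9  30.5 104.5 -26.9] pos [ 617.9 -118.1  337. ] w 45.7 F [-0.  -0.3 -1.3] T [-0.36 -0.13  0.02]
tot [-0.1  0.3  2.1] [-0.1 -0.3  0.1] per row m [-0.      0.      0.0002] [-0.0001 -0.0006  0.0002]
```

View pics/r_wrist.png

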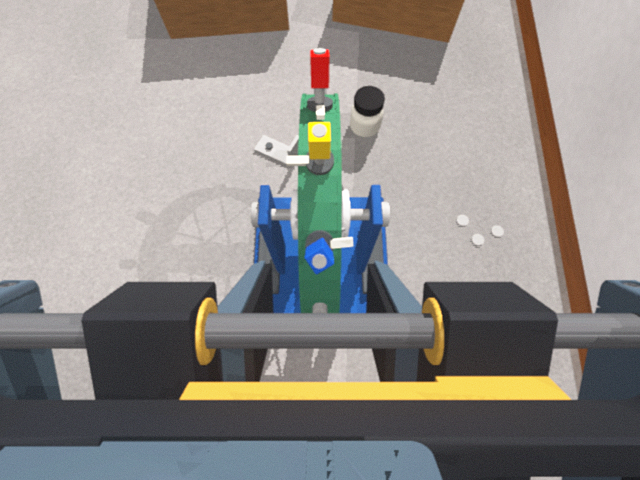

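View pics/r_z.png

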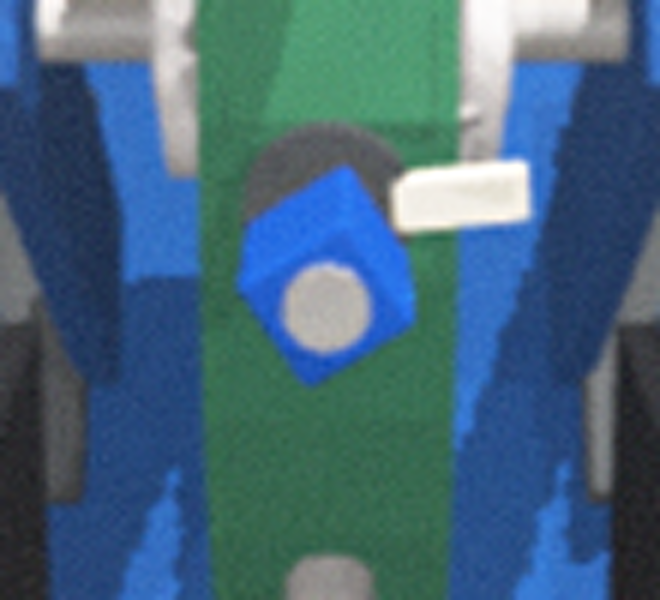

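```bash
python3 -c "
from h import *
p=env.camera_params('wrist')
f=lambda u,v,r:onr(p,'blue',265+u/6,210+v/6,r)
c=np.array([f(u,v,157) for u,v in ((238,285),(343,230),(413,322),(312,385))])
print(c.mean(0),f(327,308,157));
for i in range(4): e=c[(i+1)%4]-c[i];print(np.linalg.norm(e).round(1),angcw(e).round(1))
a,b=f(400,200,118),f(528,190,118);print(a,b,angcw(b-a))
"
```

```text
[ 0.31916186 -0.2392332 ] [ 0.36793139 -0.47415526]
12.6 -28.1
12.5 54.1
12.8 147.0
13.5 -124.5
[9.20461081 0.95324182] [24.79664673  2.10093568] -4.209818286182657
```

```bash
sed -i 's/blue=-34.8/blue=-34.5/' h.py
python3 -c "
from h import *
plan('blue',131,-33,10);print(nrm('blue'))"
```

```text
t 20.47 j [-27.1  28.9  63.9  30.5 104.5 -26.7] pos [ 617.8 -117.8  337.9] w 45.4 F [ 0.1 -0.1 -0.3] T [-0.31 -0.13 -0.05]
tot [ -2.7  46.7 -64.9] [  0.8 -19.1  27.4] per row m [-0.0003  0.0047 -0.0065] [ 0.0014 -0.0333  0.0478]
[ 0.03161765 -0.56552308  0.82412619]
```

drive_tool(motion=[[[-0.0003,0.001,0],[0.002,-0.042,0.06]],[[-0.0003,0.004,-0.006],[0.002,-0.042,0.06]],[[-0.0003,0.005,-0.008],[0.002,-0.042,0.06]],[[-0.0003,0.006,-0.008],[0.002,-0.042,0.06]],[[-0.0003,0.006,-0.009],[0.002,-0.042,0.06]],[[-0.0003,0.006,-0.009],[0.002,-0.042,0.06]],[[-0.0003,0.006,-0.009],[0.002,-0.042,0.06]],[[-0.0003,0.006,-0.008],[0.002,-0.042,0.06]],[[-0.0003,0.005,-0.006],[0,0,0]],[[0,0.002,-0.002],[0,0,0]]])

```text
time_s: 21.3
ee_pos: [614.4, -69.5, 273.9]
ee_rot: [-150.0, -18.2, 31.5]
force: [-0.4, 0.2, 0.2]
gripper_width: 45.6
```

```bash
python3 -c "
from h import *
plan('blue',131,-33,10)
cv2.imwrite('pics/s_wrist.png',env.grab_frame('wrist')[:,:,::-1])
"
```

```text
t 21.3 j [-23.6  27.7  74.8  30.6  94.1 -62.3] pos [614.4 -69.5 273.9] w 45.6 F [-0.4  0.2  0.2] T [-0.35 -0.17  0.01]
tot [ 0.7 -1.5 -0.9] [-0.2  0.2 -0.2] per row m [ 0.0001 -0.0002 -0.0001] [-0.0003  0.0003 -0.0003]
```

View pics/s_wrist.png

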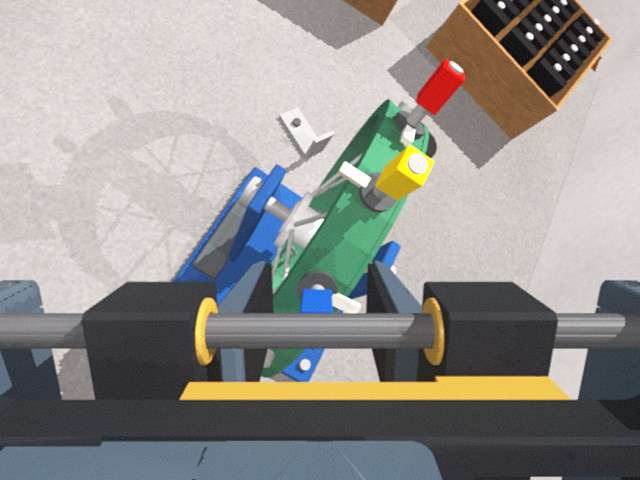

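Blue's head sits at about (317,300), square to the jaws. Correct 1 mm and close.

drive_tool(motion=[[[0.0005,-0.001,-0.0005],[0,0,0]],[[0,0,0],[0,0,0]],[[0,0,0],[0,0,0]],[[0,0,0],[0,0,0]],[[0,0,0],[0,0,0]],[[0,0,0],[0,0,0]],[[0,0,0],[0,0,0]],[[0,0,0],[0,0,0]],[[0,0,0],[0,0,0]],[[0,0,0],[0,0,0]]], claw=0)

```text
time_s: 22.18
ee_pos: [614.8, -72.5, 273.8]
ee_rot: [-150.1, -18.2, 31.6]
force: [-4.0, -4.2, 1.3]
gripper_width: 13.4
```

```bash
python3 -c "
from h import *
plan('blue',131,-33,10);print(-nrm('blue'))"
```

```text
t 22.18 j [-23.8  27.8  74.5  30.5  94.3 -62.5] pos [614.8 -72.5 273.8] w 13.4 F [-4.  -4.2  1.3] T [-0.84  0.31  0.33]
tot [ 0.3  1.4 -0.8] [-0.1  0.3 -0.2] per row m [ 0.      0.0001 -0.0001] [-0.0001  0.0004 -0.0004]
[-0.03161765  0.56552308 -0.82412619]
```

drive_tool(motion=[[[0,0,0],[-0.002,0.031,-0.045]],[[0,0,0],[-0.0035,0.062,-0.0905]],[[0,0,0],[-0.0035,0.062,-0.0905]],[[0,0,0],[-0.0035,0.062,-0.0905]],[[0,0,0],[-0.0035,0.062,-0.0905]],[[0,0,0],[-0.0035,0.062,-0.0905]],[[0,0,0],[-0.0035,0.062,-0.0905]],[[0,0,0],[-0.0035,0.062,-0.0905]],[[0,0,0],[-0.0035,0.062,-0.0905]],[[0,0,0],[-0.0035,0.062,-0.0905]]])

```text
time_s: 23.02
ee_pos: [615.2, -72.4, 273.9]
ee_rot: [-148.5, 14.5, -19.4]
force: [-2.0, -3.9, 1.1]
gripper_width: 14.0
```

```bash
python3 -c "
from h import *
plan('blue',131,-33,10)
for n in ('wrist','top'): cv2.imwrite('pics/u_%s.png'%n,env.grab_frame(n)[:,:,::-1])
a=cv2.imread('pics/u_wrist.png')[240:385,250:390];b=cv2.imread('pics/u_top.png')[130:275,285:425];cv2.imwrite('pics/u_z.png',cv2.resize(cv2.hconcat([a,b]),None,fx=2.85,fy=2.85,interpolation=2))
"
```

```text
t 23.02 j [-23.7  27.7  74.6  30.4  94.1  -2.4] pos [615.2 -72.4 273.9] w 14.0 F [-2.  -3.9  1.1] T [-0.95  0.19  0.43]
tot [-0.1  1.3 -0.9] [  1.9 -33.5  49.3] per row m [-0.      0.0001 -0.0001] [ 0.0034 -0.0585  0.086 ]
```

View pics/u_z.png

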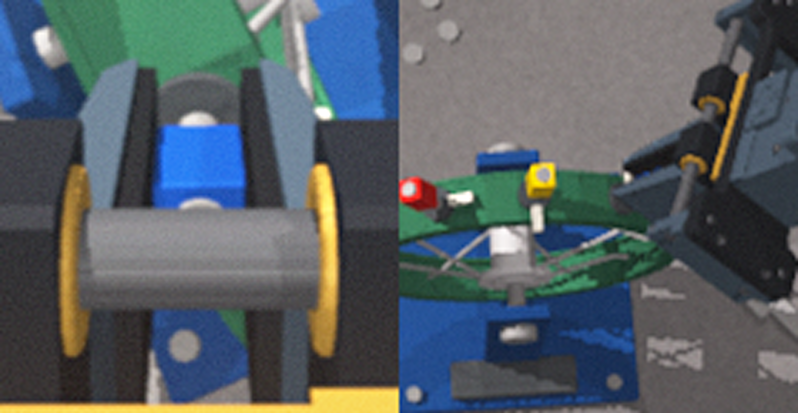

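drive_tool(motion=[[[0,0,0],[-0.0025,0.045,-0.066]],[[0,0,0],[-0.0025,0.045,-0.066]],[[0,0,0],[-0.0025,0.045,-0.066]],[[0,0,0],[-0.0025,0.045,-0.066]],[[0,0,0],[-0.0025,0.045,-0.066]],[[0,0,0],[-0.0025,0.045,-0.066]],[[0,0,0],[-0.0025,0.045,-0.066]],[[0,0,0],[-0.0025,0.045,-0.066]],[[0,0,0],[-0.0025,0.045,-0.066]],[[0,0,0],[-0.0025,0.045,-0.066]]])

```text
time_s: 23.95
ee_pos: [615.5, -72.6, 273.7]
ee_rot: [-168.1, 32.2, -65.6]
force: [-1.2, -5.3, -0.3]
gripper_width: 14.3
```

drive_tool(motion=[[[0,0,0],[0,0,0]],[[0,0,0],[0,0,0]],[[0,0,0],[0,0,0]],[[0,0,0],[0,0,0]],[[0,0,0],[0,0,0]],[[0,-0.006,0.009],[0,0,0]],[[0,-0.009,0.013],[0,0,0]],[[0.001,-0.01,0.015],[0,0,0]],[[0.001,-0.01,0.015],[0,0,0]],[[0,-0.008,0.012],[0,0,0]]], claw=0.5)

```text
time_s: 24.78
ee_pos: [617.8, -115.5, 339.9]
ee_rot: [-167.9, 32.2, -65.4]
force: [0.6, -0.5, 0.6]
gripper_width: 45.7
```

```bash
python3 -c "
from h import *
plan('blue',131,-33,10)
cv2.imwrite('pics/v_wrist.png',env.grab_frame('wrist')[:,:,::-1])
a=cv2.imread('pics/v_wrist.png')[210:310,265:375];cv2.imwrite('pics/v_z.png',cv2.resize(a,None,fx=6,fy=6,interpolation=2))
"
```

```text
t 24.78 j [-26.8  28.3  64.2  30.3 103.9  45.2] pos [ 617.8 -115.5  339.9] w 45.7 F [ 0.6 -0.5  0.6] T [-0.31 -0.03 -0.07]
tot [ -2.6  44.4 -66.9] [  3.2 -59.   86.8] per row m [-0.0003  0.0044 -0.0067] [ 0.0056 -0.103   0.1516]
```

View pics/v_z.png

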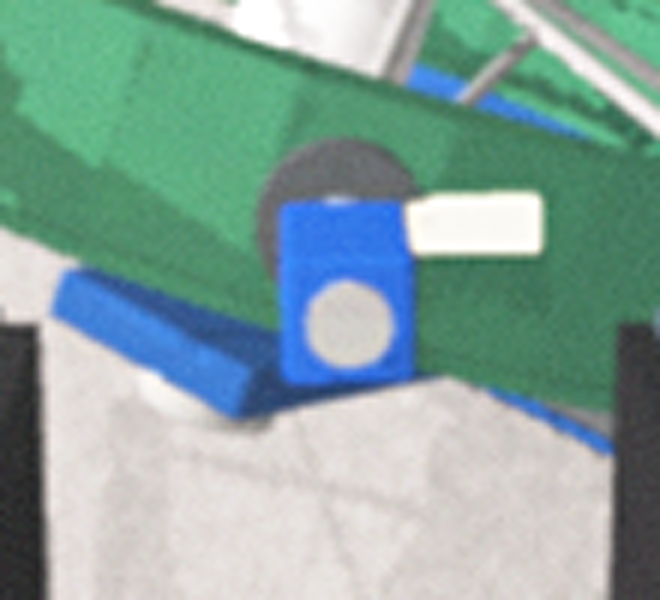

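```bash
python3 -c "
from h import *
p=env.camera_params('wrist')
f=lambda u,v,r:onr(p,'blue',265+u/6,210+v/6,r)
a,b=f(410,228,118),f(542,224,118);print(a,b,angcw(b-a),angcw(b-f(338,225,118)))
R=Rst().as_matrix()[:,0];print(angcw([R@ax,R@np.cross(nrm('blue'),ax)]))
"
```

```text
[ 2.05767348 -9.82119201] [  7.52828681 -25.22038242] 70.4422496009332 71.94828944816123
71.98551111414828
```

drive_tool(motion=[[[0,0.006,-0.009],[0,0,0]],[[0,0.006,-0.009],[0,0,0]],[[0,0.006,-0.009],[0,0,0]],[[-0.001,0.006,-0.009],[0,0,0]],[[-0.001,0.006,-0.009],[0,0,0]],[[0,0.006,-0.009],[0,0,0]],[[0,0.005,-0.008],[0,0,0]],[[0,0.002,-0.003],[0,0,0]],[[0,0,0],[0,0,0]],[[0,0,0],[0,0,0]]])

```text
time_s: 25.67
ee_pos: [615.6, -71.5, 273.1]
ee_rot: [-168.0, 32.3, -65.5]
force: [0.2, -0.2, -0.0]
gripper_width: 45.5
```

drive_tool(motion=[[[0,0,0],[0,0,0]],[[0,0,0],[0,0,0]],[[0,0,0],[0,0,0]],[[0,0,0],[0,0,0]],[[0,0,0],[0,0,0]],[[0,0,0],[0,0,0]],[[0,0,0],[0,0,0]],[[0,0,0],[0,0,0]],[[0,0,0],[0,0,0]],[[0,0,0],[0,0,0]]], claw=0)

```text
time_s: 26.5
ee_pos: [615.7, -72.1, 273.0]
ee_rot: [-168.0, 32.3, -65.5]
force: [-0.1, -4.5, 1.4]
gripper_width: 13.8
```

drive_tool(motion=[[[0,0,0],[-0.0013,0.0228,-0.0333]],[[0,0,0],[-0.0013,0.0228,-0.0333]],[[0,0,0],[-0.0013,0.0228,-0.0333]],[[0,0,0],[-0.0013,0.0228,-0.0333]],[[0,0,0],[-0.0013,0.0228,-0.0333]],[[0,0,0],[-0.0013,0.0228,-0.0333]],[[0,0,0],[-0.0013,0.0228,-0.0333]],[[0,0,0],[-0.0013,0.0228,-0.0333]],[[0,0,0],[0,0,0]],[[0,0,0],[0,0,0]]])

```text
time_s: 27.33
ee_pos: [615.7, -72.3, 272.8]
ee_rot: [179.8, 34.1, -87.5]
force: [1.7, -4.7, 0.5]
gripper_width: 13.8
```

drive_tool(motion=[[[0,0,0],[0,0,0]],[[0,0,0],[0,0,0]],[[0,0,0],[0,0,0]],[[0,0,0],[0,0,0]],[[0,0,0],[0,0,0]],[[0,-0.006,0.009],[0,0,0]],[[0,-0.009,0.013],[0,0,0]],[[0.001,-0.01,0.015],[0,0,0]],[[0.001,-0.01,0.015],[0,0,0]],[[0,-0.008,0.012],[0,0,0]]], claw=0.5)

```text
time_s: 28.17
ee_pos: [617.7, -115.5, 338.8]
ee_rot: [179.8, 34.1, -87.5]
force: [-0.2, -0.1, 0.5]
gripper_width: 45.3
```

```bash
python3 -c "
from h import *
plan('blue',131,-33,10)
cv2.imwrite('pics/w_wrist.png',env.grab_frame('wrist')[:,:,::-1])
"
```

```text
t 28.17 j [-26.8  28.4  64.3  30.2 103.8  63.7] pos [ 617.7 -115.5  338.8] w 45.3 F [-0.2 -0.1  0.5] T [-0.31 -0.01  0.07]
tot [ -2.5  44.4 -65.9] [  3.9 -69.5 102.1] per row m [-0.0003  0.0044 -0.0066] [ 0.0067 -0.1213  0.1783]
```

View pics/w_wrist.png

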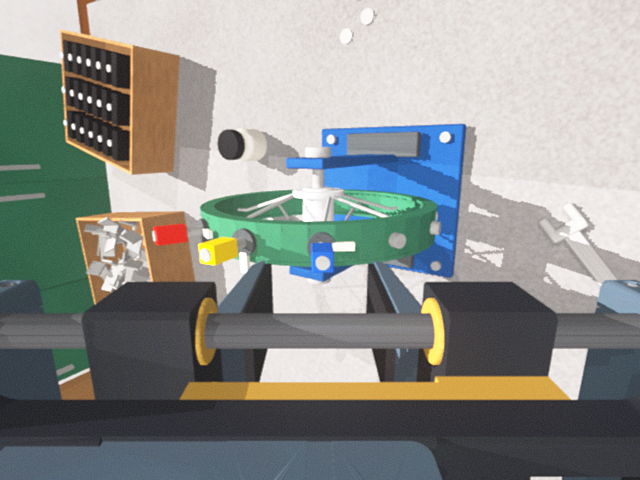

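drive_tool(motion=[[[0,-0.01,0.02],[0,0,0]],[[0,-0.015,0.02],[0,0,0]],[[0,-0.02,0.02],[0,0,0]],[[0,-0.02,0.015],[0,0,0]],[[0,-0.02,0.015],[0,0,0]],[[0,-0.02,0.01],[0,0,0]],[[0,-0.02,0],[0,0,0]],[[0,-0.02,0],[0,0,0]],[[0,-0.01,0],[0,0,0]],[[0,0,0],[0,0,0]]])

```text
time_s: 29.05
ee_pos: [617.5, -272.0, 435.5]
ee_rot: [179.6, 34.2, -87.8]
force: [-0.2, 0.1, -0.2]
gripper_width: 45.7
```

```bash
python3 -c "
from h import *
plan('blue',131,-33,10)
cv2.imwrite('pics/x_top.png',env.grab_frame('top')[:,:,::-1])
a=cv2.imread('pics/x_top.png')[140:290,240:440];cv2.imwrite('pics/x_z.png',cv2.resize(a,None,fx=4,fy=4,interpolation=2))
"
```

```text
t 29.05 j [-37.1  39.5  30.8  33.2 128.2  67.2] pos [ 617.5 -272.   435.5] w 45.7 F [-0.2  0.1 -0.2] T [-0.34 -0.02 -0.06]
tot [  -2.4  200.9 -162.5] [  3.9 -69.7 102.3] per row m [-0.0002  0.0201 -0.0163] [ 0.0068 -0.1216  0.1785]
```

View pics/x_z.png

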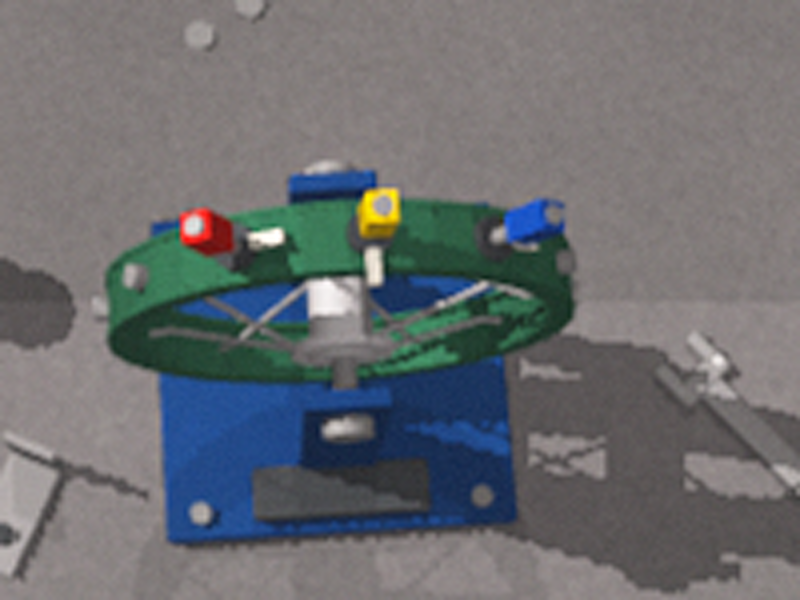

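The red pointer runs right along the rim, yellow points toward the robot, and blue's is hidden behind its head, which is consistent with 90°. The arm is clear of everything.

```bash
python3 -c "
from workcell import env
print(env.job_done())"
```

```text
the job is handed in; nothing more can be done
None
```

I tightened the three nuts in the order red, yellow, blue and handed the job in at about 29 s of the 72 s allowed. The gripper was open and the arm well clear of everything.

- **Red:** the wrist-camera view put the collar pointer at about 89° after release.
- **Yellow:** it stood at about 158° after the first grip. I gripped it again and turned it on by about 22°; the next wrist view shows the pointer along the axle toward the robot, about 180°.
- **Blue:** it stood at about 72° after the first grip. I gripped it again and turned it on by 18.5°; the last wrist view shows the pointer lying along the rim, about 90°. I judged that by eye, and in the final top view the pointer is hidden behind the head, so that view neither confirms nor contradicts it.

- **Off-centre red grip:** the first red grip was about 4 mm off the nut's axis and the side force rose to about 18 N. I moved the arm to ease it and corrected the position for the other two nuts, where force readings stayed under about 6 N.
- **Loose parts:** the wrench, jar and bracket looked undisturbed in the pictures. I did not measure their positions.

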